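# Open the analyser's swivel cover and load the flat sample cell

### The arm

A 6-joint arm with a two-finger parallel gripper is mounted at the origin on the work surface. World frame = base frame: x ahead of the robot, y to its left, z up, the work surface at z = 0. Lengths are in m, angles in degrees, forces in N, time in s.
With the tool pointing down it reaches from about 0.375 to 0.9 m from the base axis. Payload 3.1 kg.
Tool frame: the origin (TCP) lies where the fingers leave the gripper's body, on its centre line; the fingertips stand bot.tips_ahead ahead of it and the grasp point (between the pads) lies 51 mm ahead of it (bot.tips_ahead is the distance from the TCP to the fingertips, in m); z points along the fingers, x is the direction in which the jaws open and shut, and the axes are right-handed (so a half turn about z gives the same grasp; the last joint's range is limited). The gripper opens to 87 mm and grips with 3 to 60 N. Pads are 19 mm wide; open, the fingers measure 117 mm over their backs; the gripper's body (75 mm by 190 mm) begins 51 mm behind the grasp point.
Start: joints at [64.028, 30.224, 82.088, -0, 67.689, -10.227], TCP at [0.17, 0.602, 0.292] pointing down, gripper open.
Joint ranges: [-176.69, 176.69], [-43.24, 126.21], [12.49, 139.97], [-82, 262], [0, 151.66], [-163.58, 163.58]. Speed limits (degrees/s): [159.86, 159.86, 180, 180, 180, 180].

### API

Orientations are given as a 3x3 rotation matrix whose columns are the frame's x, y, z axes.
In Python, from rig import bot, vision, nets gives the robot as it stands.
- The arm moves only by the tool play_rows, never from a script. Its argument "series" is a list of rows, each an object of numbers: "tx", "ty", "tz": the shift along the world's x, y, z as a fraction of full scale; "turn": the turn about the world's z as a fraction of full scale. A call has 1 to 10 rows; each row shifts and turns the commanded pose from where the row before left it; what a row does not reach is not made up. Full scale, the value 1, is 0.8 m for a shift and 60 degrees for a turn. A row lasts 1/10 s, in which the tool goes at most 50 mm and 8.59 degrees, less where a joint would pass 70% of its speed; a pose out of reach is approached as far as the arm can. A call with a number of a shift or a turn outside -1 to 1 is refused whole. A call with a gripper value outside its range is refused whole. "gripper" is the opening, from 0 (shut) to 1 (fully open), set as the call begins (left out, the last holds). The fingers move at their own pace and stop on an object; the grip force is fixed at half the most. Time passes only in rows, so rows that do not move let the fingers close. It gives the time, the measured TCP pose, the force and the opening at its end, in the units of the state.
- bot.read_state(): the state, without advancing time (a new reading comes with each control period).
- vision.capture(name): name is "scene" or "top" or "wrist"; returns a dict with "pixels" (384x512x3 uint8, blue, green, red), "fx", "fy", "cx", "cy" (pixels), "D" ([k1, k2, p1, p2, k3] as OpenCV has them; the pictures are not rectified), "extrinsics" (4x4, takes a point from camera to world coordinates). Camera axes: x right, y down, z forward; pixel columns grow to the right and rows downward; lengths in m; the calibration is good to about 2 mm. A picture is of the moment at which its call begins. There is no depth.
- bot.hand_in(): hands the job in, once; it reports no verdict.
Trained networks look in a picture, given as the dict that the camera call returned (one of the last four; its "shot" number tells which), for a name from the list of things; names that differ only in an ending like _2 or _b are one class to them, and where a whole thing is asked for, a point or a joint stands for the part that bears it (a point fixed in the world has none). Each returns a list of dicts, best first, with "confidence" (0 to 1); they miss things now and then, are a little off and sometimes report something else, mostly with a low value. They report only what shows in the picture. A call takes as long as a camera call.
- nets.look_for(picture, query): "at" ([column, row] as shares, 0 to 1, of the picture: columns of its width, rows of its height, amid what is visible of it).
- nets.masks_of(picture, query): "region" (384x512 bool, what is visible of it) and "at" ([column, row] as shares, 0 to 1, of the picture: columns of its width, rows of its height, amid what is visible of it).
The state is a dict: "time_s": time; "joint_positions": joint angles; "qvel": joint speeds; "tau": joint torques, N m; "position": TCP position; "tcp_rot": TCP orientation; "force": force on the tool from outside, world axes, zero at the start; "moment": the same for the moment, N m; "opening": opening from 0.0 (shut) to 1.0 (fully open).
Only numpy, scipy, OpenCV 4.12 (cv2) and the standard library are available. Lean on these libraries where they do the work, as an engineer would, in place of code of your own. Each camera call takes 0.05 s, during which the arm holds its last target.

### The job

On the red analyser's sloping panel, swing the metal cover sideways around its screw, about a quarter turn to either side, so that the sample slot is clear. Then take the orange-headed sample cell from the white stand, turn it so that its flat blade matches the slot, and seat it fully home, down to its shoulder. Leave the cover open and the cell let go in the slot, and do not disturb the blue cell or anything else on the bench.

Things in the scene. Friction and masses are not known exactly. Their poses are not given: they have to be found in the camera images.
- analyser: Red sample analyser, fixed; origin on the bench under the slot. Its panel slopes 30 degrees and faces the robot. The panel reaches 85 mm down-slope and 95 mm up-slope of the slot and 115 mm to either side; behind its upper edge a red housing 75 mm deep is level with that edge, no higher.
- slot (a point): Centre of the mouth of the oblong sample slot (white rim), in the panel's surface, 100 mm above the bench. x runs up the slope (away from the robot), y to the left along the panel, z square out of the panel (up and towards the robot). The slot is 38 mm long along x, 21 mm wide along y and 36 mm deep along -z, mouth chamfered 2 mm.
- pivot (a point): Where the axis of the cover's pivot screw meets the panel's surface: 55 mm up-slope of the slot centre. Axes as for slot; the cover turns about z here. The screw head stands 8 mm above the panel.
- cover (a joint): Angle of the cover about the pivot, rad. 0: closed, pointing straight down-slope over the slot. Positive: its lower end swings to the robot's right (slot -y); negative: to the left (+y). Range -1.9 to 1.9. Friction (0.06 N m, about 1 N at the knob) holds it where it is left. The slot is clear beyond 1.0 either way.
- cover_knob (a point): Middle of the upright black knob near the cover's free end, 82 mm from the pivot axis, 20 mm above the panel. A 16 mm cylinder square to the panel, its top 35 mm above the panel. It can be pinched or pushed. Axes: the slot's, turned about z by the cover's angle.
- cover_disc (a point): Centre of the cover's 50 mm disc, 55 mm from the pivot axis, 5 mm above the panel (top face). The cover is an aluminium plate 4 mm thick: this disc, a 24 mm wide neck up to the pivot and a 20 mm wide tongue, out to 91 mm from the pivot, that carries the knob.
- cell_orange_center (a point): Orange-headed flat sample cell, 45 g, 65 mm tall, upright in a pocket of the stand; point at its centre, half-way up, 38.5 mm above the bench at the start. z points from foot to head, y along its long section, x across its flats; flush flats, 16 mm apart from blade to head. A half turn about z makes no difference. Home: this point 4.5 mm out of the panel, cell y along slot x, cell z along slot z.
- cell_orange_foot (a point): Underside centre of the orange cell, axes as its centre. From here up: clear blade 32 mm (y) x 16 mm (x), its lowest 6 mm narrowed to 26 x 11; shoulder 52 mm (y) x 16 mm, from 28 to 34 mm up, whose ends come to rest on the panel; orange head 32 x 16 mm from 34 to 65 mm up.
- stand: White cell stand, fixed, 75 x 165 x 16 mm, origin under its centre. Two pockets 74 mm apart along its y, each 22 x 38 mm (long along y) and 10 mm deep; the cells' feet stand 6 mm above the bench. The orange and the blue cell may be in either.
- cell_blue_center (a point): Bystander: the other cell, same shape and size as the orange one but with a blue head and shoulder. Point half-way up.
- beaker_in (a point): Bystander: glass beaker, 68 mm across, 90 mm tall. Point on its inner floor.
- jar: Bystander: squat white jar with grey lid, 90 mm across, 110 mm tall. Origin under its centre.
- wash_bottle: Bystander: white plastic bottle, 60 mm across, 170 mm tall. Origin under its centre.
- screwdriver: Bystander: screwdriver with blue handle, 170 mm long, lying on the bench between the robot and the analyser.
- vial: Bystander: small amber vial with black cap, 28 mm across, 50 mm tall. Origin under its centre.
- clamp_boss: Bystander: dark steel clamp boss, about 75 x 55 x 22 mm, lying on the bench. Origin under its centre.

How it is judged (in metres and radians):
On the way, in this order (a step that is already met when the one before it is completed fails the run):
1. the cover is swung at least 1.0 rad to either side, clear of the slot ((value of joint cover above 1 rad or value of joint cover below -1 rad)), for 0.2 s.
2. the orange cell is fully home in the slot (x of cell_orange_center in the frame of slot between -0.006 and 0.006 m and y of cell_orange_center in the frame of slot between -0.006 and 0.006 m and z of cell_orange_center in the frame of slot between 0.0005 and 0.0085 m and angle between the z axis of cell_orange_center and the z axis of slot, either way round below 0.15 rad and (value of joint cover above 1 rad or value of joint cover below -1 rad)), for 0.2 s.
At the end, for the whole second after the job is handed in: The cover stands at least 1.0 rad to either side of closed; the orange cell is in the slot, square to the panel within 0.15 rad, within 6 mm of the slot's centre along and across it, its shoulder within 4 mm of the panel; the robot has let go (all of step 2); the robot touches nothing.
It fails at once if the blue cell or another bystander is moved more than 30 mm (distance of any of cell_blue_center, beaker_in, jar, wash_bottle, screwdriver, vial, clamp_boss from where it was at the start of the episode above 0.03 m).
It also fails if it takes over 53 s, if anything falls off the work surface, if the arm or the gripper's body presses on something with over 40 N, if the wrist force passes 120 N, or if a joint passes its speed limit or range.

## Working session

There is one attempt and no reset: what is moved stays moved. The work goes in short steps, Python scripts to look and compute and a tool call to move; the robot and the scene stay as the last step left them, time stands still between calls to the robot, and variables do not carry over. Pictures are saved under pics/ and viewed, and the job is handed in when it is done.

Besides the shell and the picture viewer there is one more tool, called after "Request:" as a command line: name --argument value ..., lists and objects as JSON in quotes. play_rows: Moves the arm, as the interface text tells. Shift numbers are shares of 0.8 m and turn numbers shares of 60 degrees, none past 1 either way. Its arguments: {"type":"object","properties":{"series":{"type":"array"},"gripper":{"type":"number"}},"required":["series"]}

```bash
mkdir -p pics; ls
cat > h.py <<'E'
import numpy as np, cv2
from rig import bot, vision, nets
def cap(n,f):
    p=vision.capture(n); cv2.imwrite('pics/'+f+'.png',p['pixels']); return p
def ray(p,px):
    K=np.array([[p['fx'],0,p['cx']],[0,p['fy'],p['cy']],[0,0,1.]])
    u=cv2.undistortPoints(np.array([[px]],float),K,np.array(p['D'],float))[0,0]
    E=np.array(p['extrinsics']); d=E[:3,:3]@np.array([u[0],u[1],1]); return E[:3,3],d
def onz(p,px,z):
    o,d=ray(p,px); return o+d*(z-o[2])/d[2]
def proj(p,X):
    K=np.array([[p['fx'],0,p['cx']],[0,p['fy'],p['cy']],[0,0,1.]])
    E=np.linalg.inv(np.array(p['extrinsics'])); r,_=cv2.Rodrigues(E[:3,:3])
    return cv2.projectPoints(np.atleast_2d(X).astype(float),r,E[:3,3],K,np.array(p['D'],float))[0][:,0]
def tri(obs):
    A=np.zeros((3,3));b=np.zeros(3)
    for p,px in obs:
        o,d=ray(p,px); d/=np.linalg.norm(d); M=np.eye(3)-np.outer(d,d); A+=M;b+=M@o
    return np.linalg.solve(A,b)
E
python3 - <<'E'
from h import *
print(bot.read_state(), bot.tips_ahead)
P={}
for n in ['scene','top','wrist']:
    P[n]=cap(n,n+'0'); print(n,P[n]['fx'],np.round(P[n]['extrinsics'],3).tolist())
for q in ['slot','pivot','cover_knob','cover_disc','cell_orange_center','cell_blue_center','analyser','stand','beaker_in','jar','wash_bottle','screwdriver','vial','clamp_boss']:
    for n in ['scene','top','wrist']:
        r=nets.look_for(P[n],q)[:2]
        print(q,n,[(np.round(np.array(a['at'])*[512,384],1).tolist(),round(a['confidence'],2)) for a in r])
E
```

```text
pics
{'time_s': 0.0, 'joint_positions': array([ 6.40269496e+01,  3.02786273e+01,  8.21559070e+01,  3.85687830e-04,
        6.76875669e+01, -1.02283172e+01]), 'qvel': array([-0.01880781, -0.00030438, -0.03393388,  0.01702094, -0.03882753,
        0.08379049]), 'tau': array([ 1.60850228e-03, -4.40045035e+01, -1.76599073e+01,  6.33270736e-02,
        5.81619004e-02, -1.76624039e-04]), 'position': array([0.16932076, 0.60103174, 0.29127775]), 'tcp_rot': array([[ 2.71353460e-01,  9.62479308e-01, -9.38895821e-04],
       [ 9.62477483e-01, -2.71354812e-01, -1.91310224e-03],
       [-2.09609522e-03, -3.84539174e-04, -9.99997729e-01]]), 'force': array([-0.47200346,  0.16876647,  0.40862912]), 'moment': array([-0.01825388,  0.00385666, -0.01772764]), 'opening': 1.0014524514858907} 0.0697
scene 380.24827002807024 [[0.389, 0.691, -0.609, 1.151], [0.921, -0.285, 0.265, -0.311], [0.01, -0.664, -0.748, 0.882], [0.0, 0.0, 0.0, 1.0]]
top 371.1505633913114 [[-0.003, -0.995, 0.1, 0.426], [-1.0, 0.004, 0.016, -0.029], [-0.016, -0.1, -0.995, 1.196], [0.0, 0.0, 0.0, 1.0]]
wrist 282.8761459023561 [[0.271, 0
[... 1117 characters left out ...]
[324.0, 197.1], 0.17)]
beaker_in top [([308.1, 138.3], 0.94), ([190.3, 169.9], 0.36)]
beaker_in wrist []
jar scene [([150.7, 305.5], 0.77), ([381.7, 152.6], 0.43)]
jar top [([372.9, 133.9], 0.84)]
jar wrist []
wash_bottle scene [([380.6, 151.4], 0.93), ([103.2, 265.8], 0.48)]
wash_bottle top [([114.0, 204.4], 0.82)]
wash_bottle wrist []
screwdriver scene [([255.9, 192.3], 0.6)]
screwdriver top [([257.1, 217.7], 0.83), ([195.0, 170.2], 0.41)]
screwdriver wrist []
vial scene [([100.5, 265.4], 0.43), ([179.0, 214.7], 0.29)]
vial top [([399.9, 190.0], 0.67)]
vial wrist []
clamp_boss scene [([328.4, 150.3], 0.66), ([322.7, 197.1], 0.28)]
clamp_boss top [([150.3, 239.9], 0.53)]
clamp_boss wrist []
```

View pics/scene0.png

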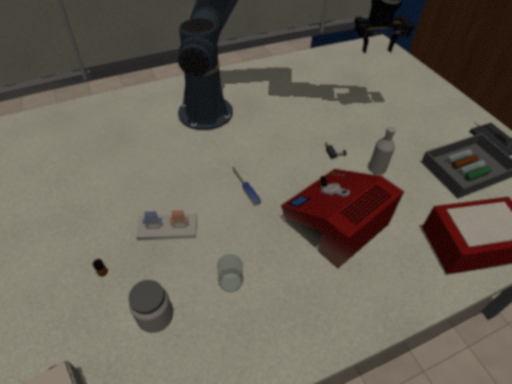

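View pics/top0.png

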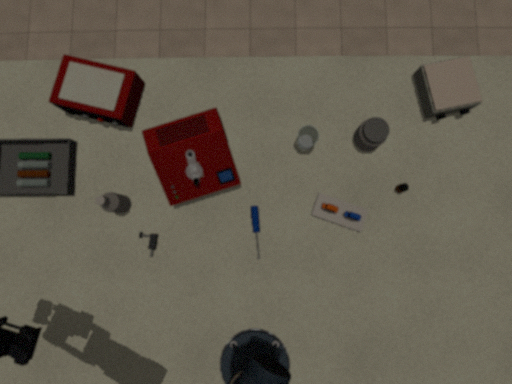

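```bash
python3 -c "
import cv2
a=cv2.imread('pics/top0.png');b=cv2.imread('pics/scene0.png')
cv2.imwrite('pics/t_an.png',cv2.resize(a[110:230,130:270],None,fx=5,fy=5,interpolation=2))
cv2.imwrite('pics/t_st.png',cv2.resize(a[160:260,290:400],None,fx=6,fy=6,interpolation=2))
cv2.imwrite('pics/s_an.png',cv2.resize(b[130:270,250:410],None,fx=4,fy=4,interpolation=2))
"
```

```text
(no output)
```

View pics/t_an.png

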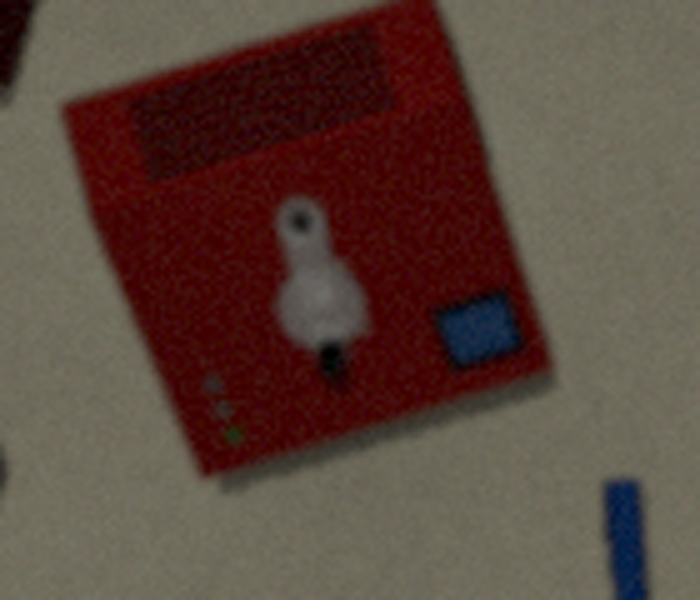

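View pics/t_st.png

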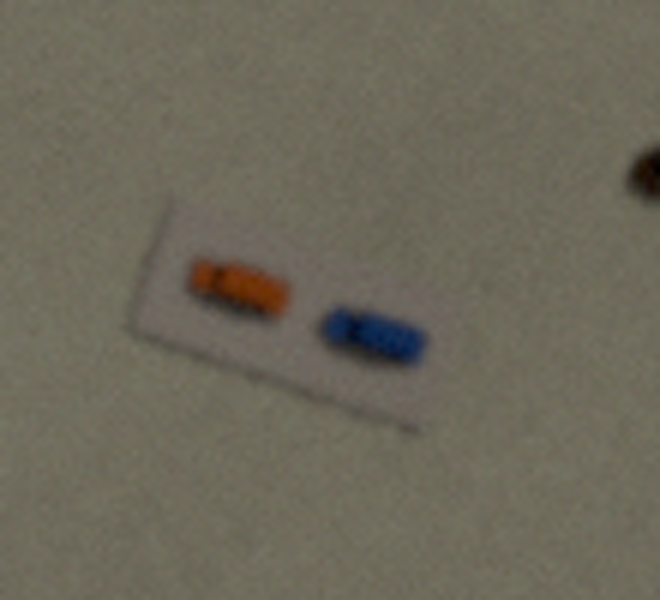

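View pics/s_an.png

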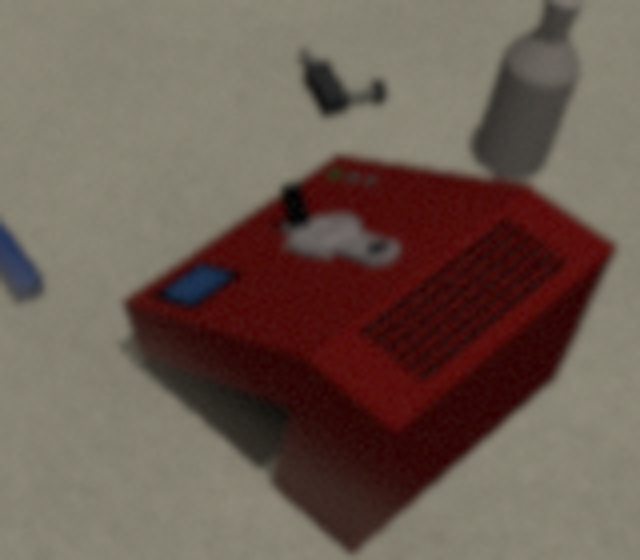

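```bash
cat >> h.py <<'E'
def pw(pose,pts):  # slot-frame pts -> world ; pose x,y,yaw
    x,y,a=pose; c,s=np.cos(a),np.sin(a)
    Rz=np.array([[c,-s,0],[s,c,0],[0,0,1]]); t=np.pi/6
    Ry=np.array([[np.cos(t),0,-np.sin(t)],[0,1,0],[np.sin(t),0,np.cos(t)]])
    return (Rz@Ry@np.atleast_2d(np.array(pts,float)).T).T+[x,y,.1]
E
python3 - <<'E'
from h import *
from scipy.optimize import least_squares
T=vision.capture('top');S=vision.capture('scene')
h=[95+75*np.cos(np.pi/6),-75*.5]
mm=lambda a,b,c=0:np.array([a,b,c])/1e3
m=np.array([mm(-85,115),mm(-85,-115),mm(h[0],115,h[1]),mm(h[0],-115,h[1]),mm(95,115),mm(95,-115),mm(55,0,8)])
ot=np.array([[171,205],[240,185],[143,131],[217,110],[149,153],[223.6,131],[190.4,154.4]])
os_=np.array([[335,168.8],[281.3,205.8],[403,191],[350,238]]); ms=m[:4]
def f(p,w=0):
    rt=proj(T,pw(p,m))-ot; rs=proj(S,pw(p,ms))-os_
    return rt.ravel() if w==1 else rs.ravel() if w==2 else np.r_[rt.ravel(),rs.ravel()]
for w in (1,2,0):
    r=least_squares(f,[.6,.17,.26],kwargs=dict(w=w)); print(w,r.x[:2],np.degrees(r.x[2])); print(np.round(r.fun.reshape(-1,2),1).tolist())
# cells
o=nets.masks_of(T,'cell_orange_center'); 
for q in ['cell_orange_center','cell_blue_center','stand']:
    for P,n in((T,'T'),(S,'S')):
        r=nets.masks_of(P,q)
        if r: 
            ys,xs=np.nonzero(r[0]['region']);rc=cv2.minAreaRect(np.c_[xs,ys].astype(np.float32))
            z={'stand':.012}.get(q,.055); 
            print(q,n,xs.size,np.round(rc[0],1),np.round(rc[1],1),rc[2],onz(P,rc[0],z).round(4))
            b=cv2.boxPoints(rc); print([onz(P,x,z).round(3)[:2].tolist() for x in b])
print(T['cx'],T['cy'])
for q,z in (('wash_bottle',.1),('jar',.11),('beaker_in',.05),('clamp_boss',.02),('screwdriver',.01)):
    r=nets.look_for(T,q)[0]; print(q,onz(T,np.array(r['at'])*[512,384],z).round(3))
E
```

```text
1 [0.59139448 0.168432  ] 16.291530957442657
[[-1.1, 2.0], [1.4, 0.8], [-1.3, -1.7], [0.5, -3.0], [-0.8, 0.5], [0.9, 0.1], [0.4, 1.4]]
2 [0.59498289 0.1684328 ] 17.73289076594509
[[-1.4, -1.0], [-1.6, -0.8], [2.7, 0.2], [-0.0, 0.6]]
0 [0.5928689  0.16850836] 16.949960223050347
[[-0.8, 1.8], [1.5, -0.1], [-1.8, -1.6], [-0.2, -3.8], [-1.0, 0.6], [0.5, -0.8], [0.2, 0.9], [-1.1, -1.3], [-2.0, -1.9], [2.3, 0.4], [-1.6, -0.0]]
cell_orange_center T 96 [329.4 207.8] [15.8  6.5] 21.801406860351562 [ 0.4841 -0.2328  0.055 ]
[[0.484, -0.207], [0.502, -0.214], [0.484, -0.259], [0.466, -0.251]]
cell_orange_center S 258 [178.  218.5] [17. 18.] 90.0 [ 0.4951 -0.2404  0.055 ]
[[0.457, -0.256], [0.476, -0.209], [0.532, -0.226], [0.514, -0.271]]
cell_blue_center T 193 [254.5 219.5] [27.1  7.6] 85.91438293457031 [ 0.4492 -0.0029  0.055 ]
[[0.49, 0.012], [0.492, -0.012], [0.409, -0.017], [0.407, 0.006]]
cell_blue_center S 272 [152.4 219.5] [18.7 17.7] 18.43494987487793 [ 0.4716 -0.3064  0.055 ]
[[0.478, -0.34], [0.426, -0.313], [0.465, -0.272], [0.515, -0.3]]
stand T 1105 [338.8 212.1] [53.4 25. ] 18.434947967529297 [ 0.4726 -0.2702  0.012 ]
[[0.462, -0.177], [0.538, -0.203], [0.483, -0.364], [0.408, -0.336]]
stand S 1097 [165.  226.6] [25.8 62.7] 87.95458984375 [ 0.4749 -0.2788  0.012 ]
[[0.398, -0.354], [0.46, -0.183], [0.547, -0.208], [0.489, -0.37]]
256.9374353109696 190.07860072259535
wash_bottle [0.495 0.414 0.1  ]
jar [ 0.699 -0.358  0.11 ]
beaker_in [ 0.698 -0.173  0.05 ]
clamp_boss [0.382 0.313 0.02 ]
screwdriver [ 0.445 -0.001  0.01 ]
```

Request:
play_rows --series '[{"tx": 0.032,"ty": -0.04,"tz": 0.0125,"turn": 0.0537},{"tx": 0.032,"ty": -0.04,"tz": 0.0125,"turn": 0.0537},{"tx": 0.032,"ty": -0.04,"tz": 0.0125,"turn": 0.0537},{"tx": 0.032,"ty": -0.04,"tz": 0.0125,"turn": 0.0537},{"tx": 0.032,"ty": -0.04,"tz": 0.0125,"turn": 0.0537},{"tx": 0.032,"ty": -0.04,"tz": 0.0125,"turn": 0.0537},{"tx": 0.032,"ty": -0.04,"tz": 0.0125,"turn": 0.0537},{"tx": 0.032,"ty": -0.04,"tz": 0.0125,"turn": 0.0537},{"tx": 0.032,"ty": -0.04,"tz": 0.0125,"turn": 0.0537},{"tx": 0.032,"ty": -0.04,"tz": 0.0125,"turn": 0.0537}]'

```text
time_s: 3.95
position: [0.4263, 0.2801, 0.3929]
tcp_rot: [[-0.286, 0.958, 0.001], [0.958, 0.286, 0.0], [0.0, 0.001, -1.0]]
force: [0.5, 0.3, -0.2]
opening: 0.998
```

Request:
play_rows --series '[{"tx": 0.0325,"ty": -0.04},{"tx": 0.0325,"ty": -0.04},{"tx": 0.0325,"ty": -0.04},{"tx": 0.0325,"ty": -0.04},{},{}]' --gripper 0.45

```text
invalid input
```

Run:
```python
from h import *
p=cap('wrist','w1'); s=bot.read_state(); print(s['position'],s['tcp_rot'][:,0],s['joint_positions'].round(1))
print(proj(p,pw([.5929,.1685,np.radians(16.6)],np.array([[0,0,0],[55,0,8],[-27,0,35],[-85,115,0],[-85,-115,0],[95,115,0],[95,-115,0]])/1e3)).round(1))
```

```text
[0.43134173 0.27626175 0.39463917] [-0.28374559  0.95888384 -0.00549817] [ 20.3  14.8  90.3  -0.4  74.5 -86.1]
[[148.7 246.3]
 [143.5 285.1]
 [141.6 226.1]
 [225.8 191.6]
 [ 80.  191.6]
 [223.2 313.6]
 [ 62.3 314.3]]
```

View pics/w1.png

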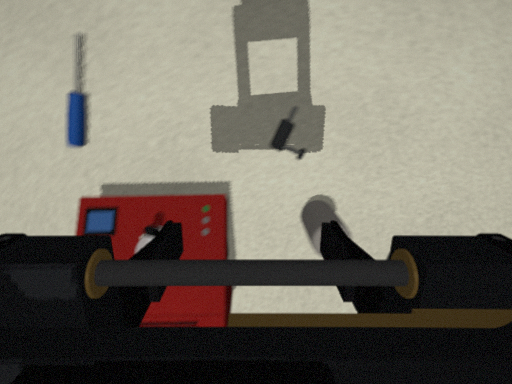

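Run:
```python
from h import *
w=cv2.imread('pics/w1.png'); cv2.imwrite('pics/w1c.png',cv2.resize(w[180:330,60:240],None,fx=4,fy=4))
pose=[.5929,.1685,np.radians(16.6)]
T=vision.capture('top')
print(proj(T,pw(pose,np.array([[-27,0,35],[55,0,8]])/1e3)))
from math import *
for a in [-.15,0,.2,.4,.6,.8,1.0,1.2,1.4,1.5]:
    aa=max(a,0); g=23 if a>=0 else 40
    P=[55-82*cos(aa)-g*sin(aa),82*sin(aa)-g*cos(aa),25]
    q=pw(pose,np.array(P)/1e3)[0]+[0,0,.0647]; print(a,q.round(4),'yaw',round(106.6-degrees(aa),1))
```

```text
[[199.59197523 183.54619414]
 [190.6745313  155.2785789 ]]
-0.15 [0.5699 0.1199 0.1729] yaw 106.6
0 [0.5651 0.1362 0.1729] yaw 106.6
0.2 [0.5579 0.1515 0.1714] yaw 95.1
0.4 [0.5534 0.1679 0.1716] yaw 83.7
0.6 [0.5518 0.1848 0.1735] yaw 72.2
0.8 [0.5532 0.2013 0.177 ] yaw 60.8
1.0 [0.5576 0.217  0.182 ] yaw 49.3
1.2 [0.5647 0.2311 0.1883] yaw 37.8
1.4 [0.5742 0.2432 0.1955] yaw 26.4
1.5 [0.5798 0.2483 0.1995] yaw 20.7
```

View pics/w1c.png

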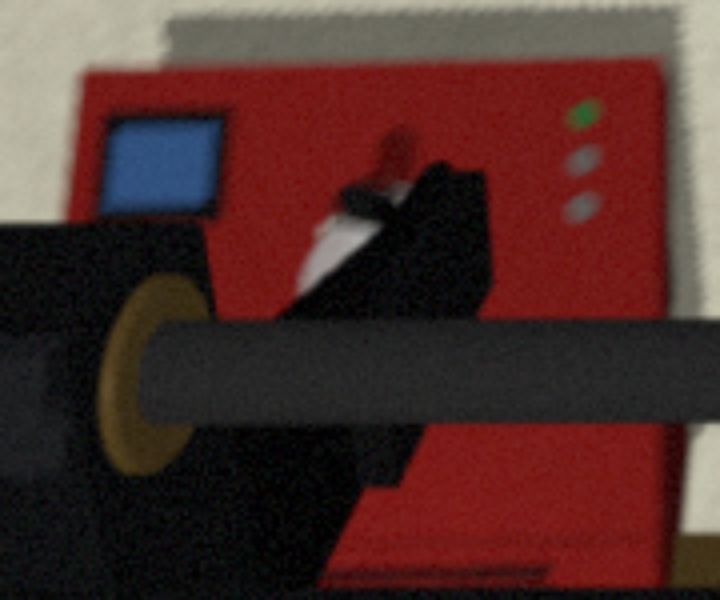

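Request:
play_rows --series '[{"tx": 0.03,"ty": -0.034,"tz": -0.03},{"tx": 0.03,"ty": -0.034,"tz": -0.03},{"tx": 0.03,"ty": -0.034,"tz": -0.03},{"tx": 0.03,"ty": -0.034,"tz": -0.03},{"tx": 0.03,"ty": -0.034,"tz": -0.03},{"tx": 0.03,"ty": -0.034,"tz": -0.03},{"tx": 0},{"tx": 0},{"tx": 0}]' --gripper 0

```text
invalid input
```

Run:
```python
from h import *
cap('top','t2'); p=cap('wrist','w2');s=bot.read_state(); print(s['time_s'],s['position'],s['opening'])
t=cv2.imread('pics/t2.png'); cv2.imwrite('pics/t2c.png',cv2.resize(t[110:230,130:270],None,fx=4,fy=4))
```

```text
4.15 [0.42591325 0.28097121 0.39240598] 0.9994557311928427
```

View pics/w2.png

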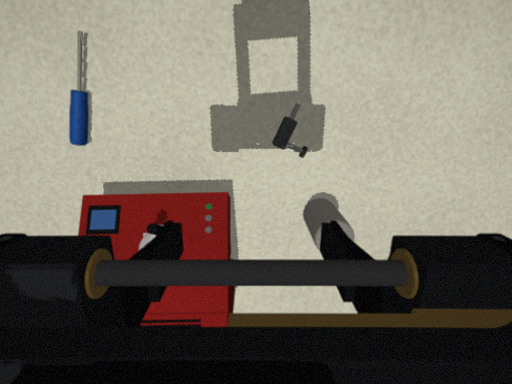

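View pics/t2c.png

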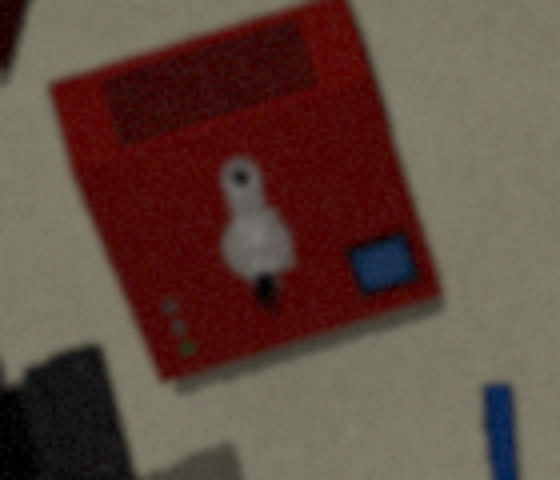

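Request:
play_rows --series '[{"tx": 0.03,"ty": -0.034,"tz": -0.03,"turn": 0},{"tx": 0.03,"ty": -0.034,"tz": -0.03,"turn": 0},{"tx": 0.03,"ty": -0.034,"tz": -0.03,"turn": 0},{"tx": 0.03,"ty": -0.034,"tz": -0.03,"turn": 0},{"tx": 0.03,"ty": -0.034,"tz": -0.03,"turn": 0},{"tx": 0.03,"ty": -0.034,"tz": -0.03,"turn": 0},{"tx": 0,"ty": 0,"tz": 0,"turn": 0},{"tx": 0,"ty": 0,"tz": 0,"turn": 0},{"tx": 0,"ty": 0,"tz": 0,"turn": 0}]' --gripper 0

```text
time_s: 5.05
position: [0.5686, 0.1201, 0.2486]
tcp_rot: [[-0.285, 0.958, -0.001], [0.958, 0.285, 0.001], [0.001, -0.0, -1.0]]
force: [-0.3, -0.3, 0.2]
opening: 0.262
```

Run:
```python
from h import *
p=cap('wrist','w3');s=bot.read_state(); print(s['time_s'],s['position'],s['opening'])
w=cv2.imread('pics/w3.png');cv2.imwrite('pics/w3c.png',cv2.resize(w,None,fx=1.5,fy=1.5))
```

```text
5.1 [0.56870777 0.12008993 0.24899049] 0.22064559923551122
```

View pics/w3c.png

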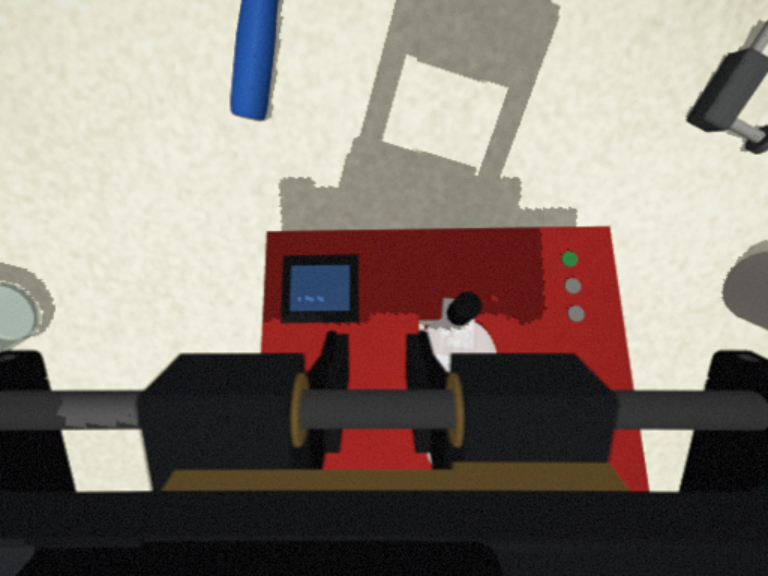

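Run:
```python
from h import *
p=vision.capture('wrist')
A=onz(p,(407.3,151.3),.0575);B=onz(p,(178,154.7),.0575);d=A-B
yaw=np.arctan2(d[1],d[0])-np.pi/2;print(A,B,np.linalg.norm(d),np.degrees(yaw))
m=(A+B)/2+.085*np.cos(np.pi/6)*np.array([np.cos(yaw),np.sin(yaw),0]);print('slot',m)
for y,off in((16.3,0),(np.degrees(yaw),0)):
    k=pw([m[0],m[1],np.radians(y)],[[-.027,0,.035]]);print(k, proj(p,k))
# knob top location on plane z
print(onz(p,(311.3,203.3),k[0,2]))
from rig import bot; print(bot.read_state()['opening'])
```

```text
[0.49153791 0.26173872 0.0575    ] [0.56071286 0.04126177 0.0575    ] 0.23107414115109093 17.419322576383035
slot [0.59636165 0.17353697 0.0575    ]
[[0.55712223 0.16206256 0.11681089]] [[301.7818785  203.48688602]]
[[0.55735387 0.16129823 0.11681089]] [[300.83525681 203.4908051 ]]
[0.55466941 0.16969958 0.11681089]
0.17145668085506904
```

Request:
play_rows --series '[{"tx": 0,"ty": 0,"tz": -0.024,"turn": 0},{"tx": 0,"ty": 0,"tz": -0.024,"turn": 0},{"tx": 0,"ty": 0,"tz": -0.023,"turn": 0},{"tx": 0,"ty": 0,"tz": -0.023,"turn": 0},{"tx": -0.0038,"ty": 0.0263,"tz": 0,"turn": 0},{"tx": -0.0044,"ty": 0.0094,"tz": -0.0009,"turn": -0.0955},{"tx": -0.0044,"ty": 0.0094,"tz": -0.0009,"turn": -0.0955}]'

```text
time_s: 5.85
position: [0.5591, 0.156, 0.1725]
tcp_rot: [[-0.085, 0.996, 0.002], [0.996, 0.085, 0.0], [-0.0, 0.002, -1.0]]
force: [0.3, -0.8, -0.2]
opening: 0.004
```

Run:
```python
from h import *
p=cap('wrist','w4');s=bot.read_state(); print(s['time_s'],s['position'],s['opening'],s['force'])
```

```text
5.9 [0.55834511 0.15695706 0.17251148] 0.0038207304010341213 [ 0.28300492  0.37031229 -0.07800069]
```

View pics/w4.png

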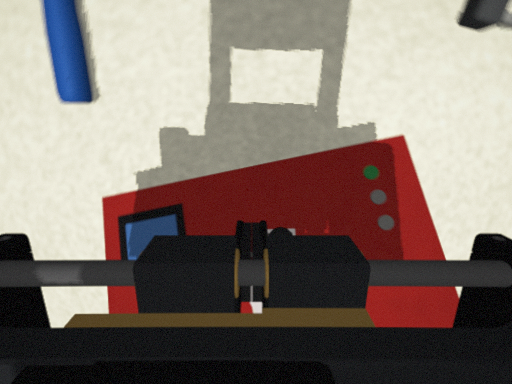

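Request:
play_rows --series '[{"tx": -0.0028,"ty": 0.0103,"tz": 0.0001,"turn": -0.0955},{"tx": -0.0028,"ty": 0.0103,"tz": 0.0001,"turn": -0.0955},{"tx": -0.0009,"ty": 0.0106,"tz": 0.0012,"turn": -0.0955},{"tx": -0.0009,"ty": 0.0106,"tz": 0.0012,"turn": -0.0955},{"tx": 0.0008,"ty": 0.0103,"tz": 0.0022,"turn": -0.0955},{"tx": 0.0008,"ty": 0.0103,"tz": 0.0022,"turn": -0.0955}]'

```text
time_s: 6.5
position: [0.5545, 0.2051, 0.1784]
tcp_rot: [[0.491, 0.871, 0.001], [0.871, -0.491, -0.0], [0.0, 0.001, -1.0]]
force: [-0.7, -2.0, 0.2]
opening: 0.004
```

Request:
play_rows --series '[{"tx": 0.0027,"ty": 0.0097,"tz": 0.0031,"turn": -0.0955},{"tx": 0.0027,"ty": 0.0097,"tz": 0.0031,"turn": -0.0955},{"tx": 0.0045,"ty": 0.0088,"tz": 0.0039,"turn": -0.0955},{"tx": 0.0045,"ty": 0.0088,"tz": 0.0039,"turn": -0.0955},{"tx": 0.0059,"ty": 0.0076,"tz": 0.0045,"turn": -0.0955},{"tx": 0.0059,"ty": 0.0076,"tz": 0.0045,"turn": -0.0955},{"tx": 0.007,"ty": 0.0066,"tz": 0.005,"turn": -0.0955}]'

```text
time_s: 7.2
position: [0.5806, 0.2519, 0.2006]
tcp_rot: [[0.937, 0.35, -0.0], [0.35, -0.937, -0.001], [-0.001, 0.001, -1.0]]
force: [-1.6, -2.0, 0.0]
opening: 0.001
```

Run:
```python
from h import *
p=cap('wrist','w5');q=cap('scene','s5');s=bot.read_state(); print(s['time_s'],s['position'],s['opening'],s['force'])
t=cv2.imread('pics/s5.png'); cv2.imwrite('pics/s5c.png',cv2.resize(t[90:250,250:450],None,fx=4,fy=4)[:600])
```

```text
7.3 [0.58180145 0.25244879 0.20116412] 0.005191431778769588 [0.26351138 0.34798815 0.61587147]
```

View pics/w5.png

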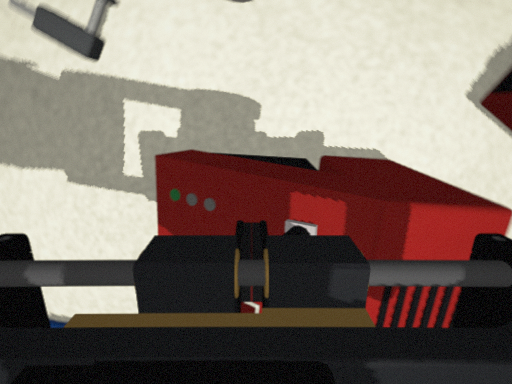

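View pics/s5c.png

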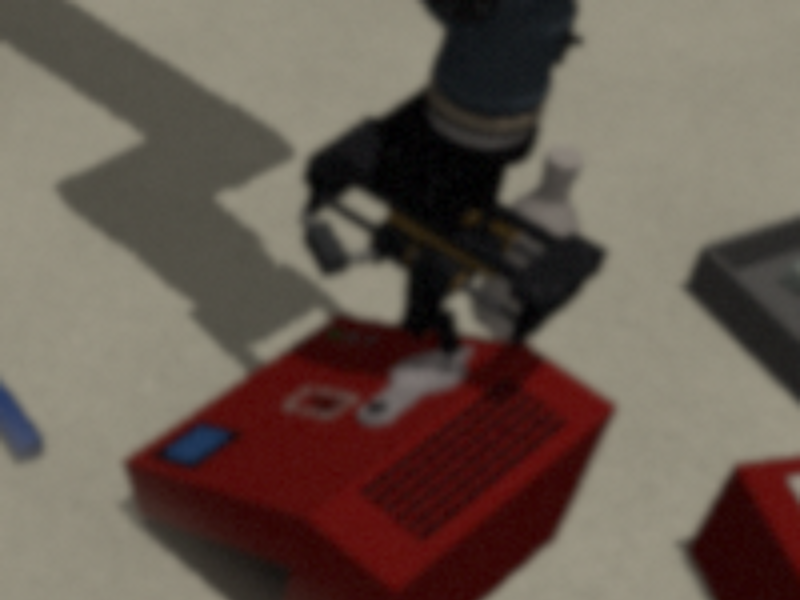

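Request:
play_rows --series '[{"tx": -0.007,"ty": -0.0026,"tz": 0,"turn": 0},{"tx": 0,"ty": 0,"tz": 0.05,"turn": 0},{"tx": 0,"ty": 0,"tz": 0.05,"turn": 0},{"tx": 0,"ty": 0,"tz": 0.05,"turn": 0},{"tx": 0.0125,"ty": -0.0425,"tz": 0.01,"turn": 0},{"tx": 0.0125,"ty": -0.0425,"tz": 0.01,"turn": 0},{"tx": 0.0125,"ty": -0.0425,"tz": 0.01,"turn": 0},{"tx": 0.0125,"ty": -0.0425,"tz": 0.01,"turn": 0},{"tx": 0.0125,"ty": -0.0425,"tz": 0.01,"turn": 0},{"tx": 0,"ty": 0,"tz": 0,"turn": 0}]' --gripper 0.6

```text
time_s: 8.3
position: [0.6268, 0.075, 0.3606]
tcp_rot: [[0.937, 0.348, 0.003], [0.348, -0.937, -0.002], [0.002, 0.003, -1.0]]
force: [-0.6, -0.9, 0.9]
opening: 0.599
```

Request:
play_rows --series '[{"tx": 0,"ty": 0,"tz": 0,"turn": 0},{"tx": 0,"ty": 0,"tz": 0,"turn": 0}]'

```text
time_s: 8.5
position: [0.6247, 0.0802, 0.359]
tcp_rot: [[0.936, 0.352, -0.002], [0.352, -0.936, 0.001], [-0.001, -0.001, -1.0]]
force: [0.2, 0.4, 0.3]
opening: 0.598
```

Run:
```python
from h import *
import pickle
p=cap('wrist','w6');s=bot.read_state(); print(s['time_s'],s['position'],s['opening'],s['force'])
pickle.dump(p,open('w6.pkl','wb'))
print(proj(p,pw([.595,.172,np.radians(17)],[[0,0,0],[.019,0,0],[-.019,0,0],[.055,0,0.008]])))
w=p['pixels'];cv2.imwrite('pics/w6c.png',cv2.resize(w,None,fx=1.5,fy=1.5))
```

```text
8.55 [0.62478545 0.0804851  0.35908584] 0.597427696331617 [-0.34488997  0.27319223 -0.32501925]
[[255.10405519  89.72220253]
 [269.5790139   90.29706901]
 [241.37667411  89.17024653]
 [296.59292176  90.94221972]]
```

View pics/w6c.png

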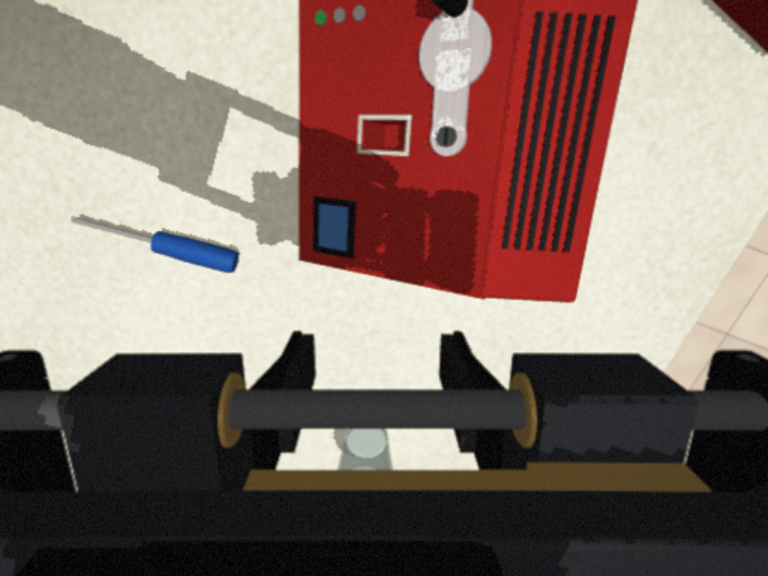

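Run:
```python
from h import *
import pickle
from scipy.optimize import least_squares
p=pickle.load(open('w6.pkl','rb'))
w=p['pixels'];cv2.imwrite('pics/w6d.png',cv2.resize(w[60:120,220:330],None,fx=7,fy=7,interpolation=2))
h=[95+75*np.cos(np.pi/6),-75*.5]
m=np.array([[0,0,0],[55,0,8],[-85,-115,0],[95,-115,0],[h[0],-115,h[1]]])/1e3
o=np.array([[256,90],[298,91],[200,173],[322.7,198.5],[383.3,201]])
f=lambda q:(proj(p,pw(q,m))-o).ravel()
r=least_squares(f,[.595,.172,.29]);print(r.x,np.degrees(r.x[2]),r.fun.reshape(-1,2).round(1).tolist())
```

```text
[0.59511388 0.17255835 0.29947918] 17.158893294211456 [[-0.6, -0.7], [-1.1, -0.7], [-1.5, -0.5], [-1.1, 0.6], [4.0, 1.9]]
```

View pics/w6d.png

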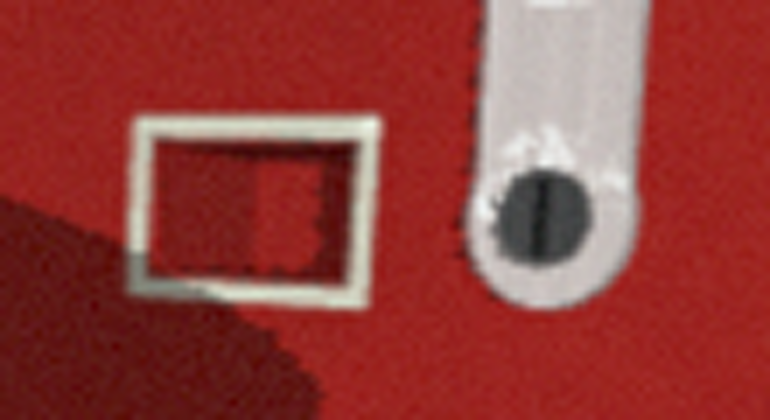

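Request:
play_rows --series '[{"tx": -0.022,"ty": -0.051,"tz": -0.0125,"turn": -0.0653},{"tx": -0.022,"ty": -0.051,"tz": -0.0125,"turn": -0.0653},{"tx": -0.022,"ty": -0.051,"tz": -0.0125,"turn": -0.0653},{"tx": -0.022,"ty": -0.051,"tz": -0.0125,"turn": -0.0653},{"tx": -0.022,"ty": -0.051,"tz": -0.0125,"turn": -0.0653},{"tx": -0.022,"ty": -0.051,"tz": -0.0125,"turn": -0.0653},{"tx": -0.022,"ty": -0.051,"tz": -0.0125,"turn": -0.0653},{"tx": -0.022,"ty": -0.051,"tz": -0.0125,"turn": -0.0653},{"tx": -0.022,"ty": -0.051,"tz": -0.0125,"turn": -0.0653},{"tx": -0.022,"ty": -0.051,"tz": -0.0125,"turn": -0.0653}]'

```text
time_s: 9.55
position: [0.4495, -0.3288, 0.2591]
tcp_rot: [[0.947, -0.32, 0.0], [-0.32, -0.947, 0.0], [-0.0, -0.0, -1.0]]
force: [0.2, -0.1, 0.1]
opening: 0.602
```

Request:
play_rows --series '[{"tx": 0,"ty": 0,"tz": 0,"turn": 0},{"tx": 0,"ty": 0,"tz": 0,"turn": 0}]'

```text
time_s: 9.75
position: [0.4496, -0.3283, 0.259]
tcp_rot: [[0.947, -0.32, -0.001], [-0.32, -0.947, 0.002], [-0.001, -0.001, -1.0]]
force: [0.9, 0.4, 1.0]
opening: 0.6
```

Run:
```python
from h import *
import pickle
p=cap('wrist','w7');s=bot.read_state(); print(s['time_s'],s['position'],s['tcp_rot'][:,0],s['opening'])
pickle.dump(p,open('w7.pkl','wb'))
r=nets.masks_of(p,'cell_orange_center')
for q in r[:2]:
    ys,xs=np.nonzero(q['region']);rc=cv2.minAreaRect(np.c_[xs,ys].astype(np.float32));print(q['confidence'],rc)
w=p['pixels'];cv2.imwrite('pics/w7c.png',cv2.resize(w,None,fx=1.5,fy=1.5))
```

```text
9.8 [ 0.4499881  -0.32743496  0.25933156] [ 0.94788778 -0.31860288 -0.00098036] 0.6014209135197873
0.88 ((256.0, 85.0), (52.0, 16.0), 90.0)
```

View pics/w7c.png

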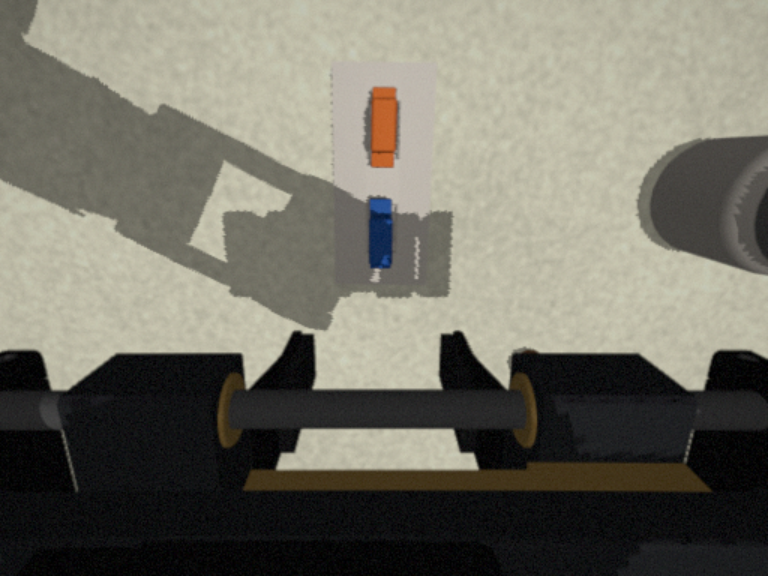

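Run:
```python
from h import *
import pickle
p=pickle.load(open('w7.pkl','rb'))
w=p['pixels'];cv2.imwrite('pics/w7d.png',cv2.resize(w[35:195,215:300],None,fx=4,fy=4,interpolation=2)[:600]) if 0 else cv2.imwrite('pics/w7d.png',cv2.resize(w[48:122,225:290],None,fx=8,fy=8,interpolation=2))
cv2.imwrite('pics/w7e.png',cv2.resize(w[120:195,225:290],None,fx=8,fy=8,interpolation=2))
```

```text
(no output)
```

View pics/w7d.png

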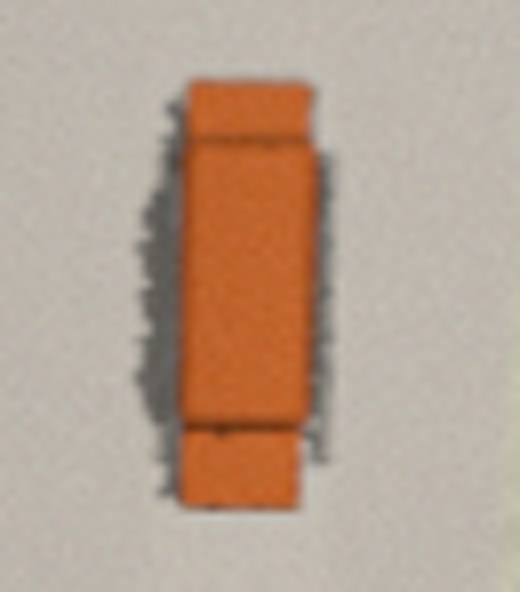

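Run:
```python
from h import *
import pickle
p=pickle.load(open('w7.pkl','rb'))
g=lambda a,z:onz(p,np.array(a)/8+[225,48],z)
print(g((248,283),.071)); a,b=g((252,143),.071),g((244,425),.071);d=a-b
print(np.linalg.norm(d),np.degrees(np.arctan2(d[1],d[0])))
a,b=g((250,82),.040),g((240,508),.040);d=a-b; print((a+b)/2,np.linalg.norm(d),np.degrees(np.arctan2(d[1],d[0])))
```

```text
[ 0.48503575 -0.23588021  0.071     ]
0.030691046057907827 69.89316798852732
[ 0.48504193 -0.23607267  0.04      ] 0.051631093935403195 70.17203601474726
```

Request:
play_rows --series '[{"tx": 0.0148,"ty": 0.0383,"tz": -0.02,"turn": -0.0072},{"tx": 0.0148,"ty": 0.0383,"tz": -0.02,"turn": -0.0072},{"tx": 0.0148,"ty": 0.0383,"tz": -0.02,"turn": -0.0072},{"tx": 0,"ty": 0,"tz": 0,"turn": 0},{"tx": 0,"ty": 0,"tz": -0.042,"turn": 0},{"tx": 0,"ty": 0,"tz": -0.042,"turn": 0},{"tx": 0,"ty": 0,"tz": -0.021,"turn": 0},{"tx": 0,"ty": 0,"tz": -0.021,"turn": 0},{"tx": 0,"ty": 0,"tz": 0,"turn": 0},{"tx": 0,"ty": 0,"tz": 0,"turn": 0}]'

```text
time_s: 10.85
position: [0.4859, -0.2364, 0.1114]
tcp_rot: [[0.941, -0.34, 0.0], [-0.34, -0.941, -0.0], [0.001, 0.0, -1.0]]
force: [-0.3, 0.3, 0.4]
opening: 0.598
```

Run:
```python
from h import *
p=cap('wrist','w8');q=cap('scene','s8');s=bot.read_state(); print(s['time_s'],s['position'],s['tcp_rot'][:,0],s['opening'],s['force'])
cv2.imwrite('pics/s8c.png',cv2.resize(q['pixels'][130:250,100:260],None,fx=5,fy=5,interpolation=2))
```

```text
10.95 [ 0.48613025 -0.23696079  0.11203704] [ 0.94030381 -0.34032828  0.00232613] 0.5979340970401567 [-1.11434512 -0.9732443   0.01002802]
```

View pics/w8.png

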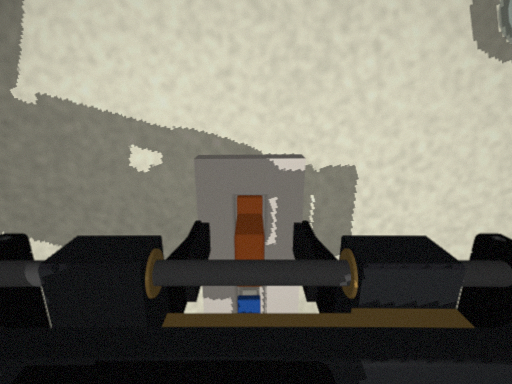

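View pics/s8c.png

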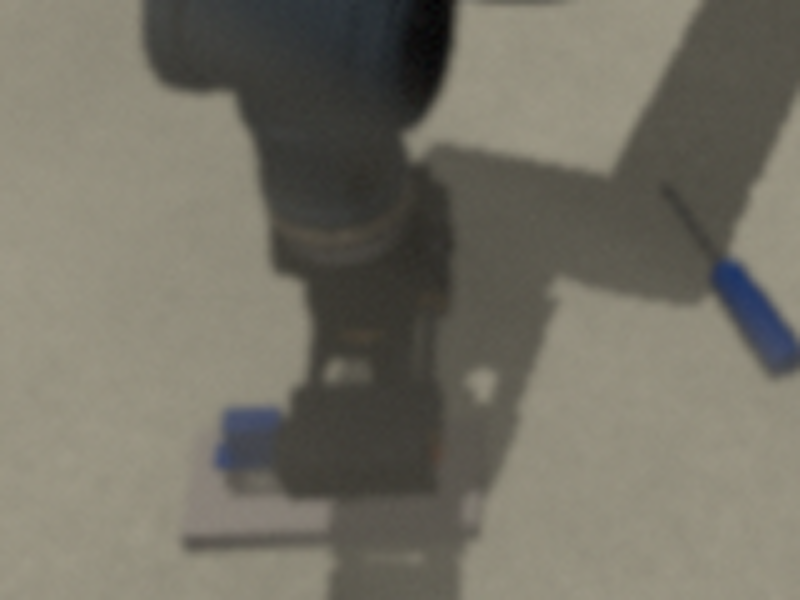

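Request:
play_rows --series '[{"tx": 0,"ty": 0,"tz": 0,"turn": 0},{"tx": 0,"ty": 0,"tz": 0,"turn": 0},{"tx": 0,"ty": 0,"tz": 0,"turn": 0},{"tx": 0,"ty": 0,"tz": 0,"turn": 0},{"tx": 0,"ty": 0,"tz": 0,"turn": 0},{"tx": 0,"ty": 0,"tz": 0,"turn": 0},{"tx": 0,"ty": 0,"tz": 0,"turn": 0},{"tx": 0,"ty": 0,"tz": 0,"turn": 0}]' --gripper 0

```text
time_s: 11.75
position: [0.4853, -0.2368, 0.1108]
tcp_rot: [[0.94, -0.341, -0.0], [-0.341, -0.94, 0.0], [-0.0, 0.0, -1.0]]
force: [-0.2, -0.7, 0.6]
opening: 0.179
```

Request:
play_rows --series '[{"tx": 0,"ty": 0,"tz": 0.0075,"turn": 0},{"tx": 0.0017,"ty": 0.0047,"tz": 0,"turn": 0},{"tx": 0.0017,"ty": 0.0047,"tz": 0,"turn": 0},{"tx": 0.0017,"ty": 0.0047,"tz": 0,"turn": 0},{"tx": 0.0017,"ty": 0.0047,"tz": 0,"turn": 0}]'

```text
time_s: 12.25
position: [0.4906, -0.2237, 0.1178]
tcp_rot: [[0.941, -0.338, -0.0], [-0.338, -0.941, -0.005], [0.001, 0.005, -1.0]]
force: [-5.4, -7.3, 6.7]
opening: 0.176
```

Run:
```python
from h import *
p=cap('wrist','w9');q=cap('scene','s9');s=bot.read_state(); print(s['time_s'],s['position'],s['opening'],s['force'],s['moment'])
cv2.imwrite('pics/s9c.png',cv2.resize(q['pixels'][170:250,120:230],None,fx=7,fy=7,interpolation=2))
```

```text
12.35 [ 0.49069902 -0.22327989  0.11789028] 0.1837269636626079 [-4.28889836 -6.47222908  6.08440792] [-1.44832152  1.02966195  0.0057638 ]
```

View pics/w9.png

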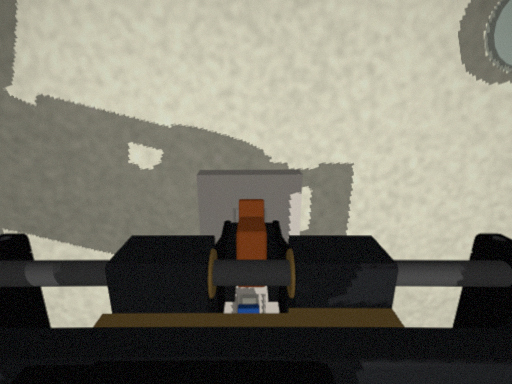

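View pics/s9c.png

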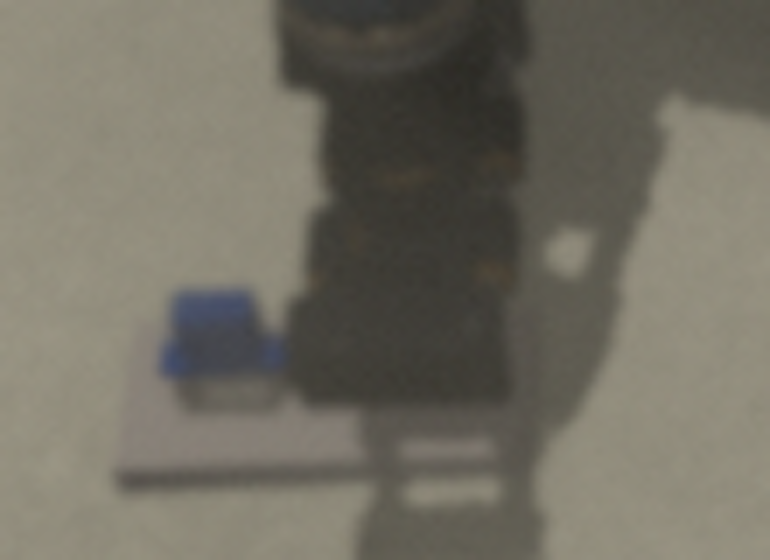

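Request:
play_rows --series '[{"tx": 0.0017,"ty": 0.0047,"tz": 0,"turn": 0},{"tx": 0.0017,"ty": 0.0047,"tz": 0,"turn": 0},{"tx": 0.0017,"ty": 0.0047,"tz": 0,"turn": 0},{"tx": 0.0017,"ty": 0.0047,"tz": 0,"turn": 0}]'

```text
time_s: 12.75
position: [0.496, -0.2085, 0.1172]
tcp_rot: [[0.941, -0.339, -0.0], [-0.339, -0.941, -0.004], [0.001, 0.004, -1.0]]
force: [-4.5, -7.6, -2.5]
opening: 0.186
```

Run:
```python
from h import *
p=cap('wrist','w10');q=cap('top','t10');s=bot.read_state(); print(s['time_s'],s['position'],s['opening'],s['force'],s['moment'])
cv2.imwrite('pics/w10c.png',cv2.resize(p['pixels'][150:330,150:350],None,fx=3,fy=3,interpolation=2))
```

```text
12.85 [ 0.49619585 -0.20807811  0.11708729] 0.1800337109461962 [-2.79312721 -6.34411178  0.41686987] [-1.45121532  0.78607728  0.01393542]
```

View pics/w10c.png

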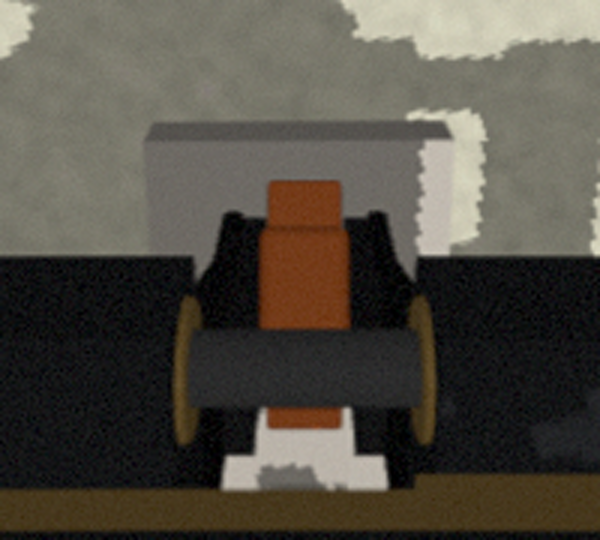

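```bash
cat >> h.py <<'E'
def cellpts(G,dirang,th,s=.054):
    # G grasp pt world, dirang horizontal dir (rad) head leans to, th tilt; returns dict
    u=np.array([np.cos(dirang),np.sin(dirang),0]);z=np.array([0,0,1.])
    U=u*np.cos(th)-z*np.sin(th); W=u*np.sin(th)+z*np.cos(th)
    f=lambda a,w:G+U*a+W*(w-s)
    return {'sh+bot':f(.026,.028),'sh+top':f(.026,.034),'hd+base':f(.016,.034),'hd+top':f(.016,.065),'hd-top':f(-.016,.065),'hd-base':f(-.016,.034),'sh-top':f(-.026,.034),'sh-bot':f(-.026,.028),'foot+':f(.013,0),'foot-':f(-.013,0)}
E
python3 - <<'E'
from h import *
p=vision.capture('wrist');s=bot.read_state()
R=s['tcp_rot'];G=np.array([.4960,-.2080,.1172-.051])
for th in (0,10,15,20,25,30,35):
    c=cellpts(G,np.radians(70),np.radians(th)); print(th,{k:int(round(proj(p,v)[0,1])) for k,v in c.items()})
print(proj(p,G))
E
```

```text
0 {'sh+bot': 194, 'sh+top': 197, 'hd+base': 212, 'hd+top': 235, 'hd-top': 288, 'hd-base': 258, 'sh-top': 271, 'sh-bot': 266, 'foot+': 199, 'foot-': 231}
10 {'sh+bot': 199, 'sh+top': 201, 'hd+base': 216, 'hd+top': 229, 'hd-top': 287, 'hd-base': 265, 'sh-top': 280, 'sh-bot': 276, 'foot+': 210, 'foot-': 244}
15 {'sh+bot': 202, 'sh+top': 203, 'hd+base': 219, 'hd+top': 227, 'hd-top': 287, 'hd-base': 268, 'sh-top': 284, 'sh-bot': 280, 'foot+': 216, 'foot-': 250}
20 {'sh+bot': 206, 'sh+top': 206, 'hd+base': 221, 'hd+top': 225, 'hd-top': 286, 'hd-base': 272, 'sh-top': 288, 'sh-bot': 285, 'foot+': 222, 'foot-': 257}
25 {'sh+bot': 209, 'sh+top': 209, 'hd+base': 224, 'hd+top': 223, 'hd-top': 285, 'hd-base': 275, 'sh-top': 292, 'sh-bot': 289, 'foot+': 229, 'foot-': 264}
30 {'sh+bot': 213, 'sh+top': 212, 'hd+base': 227, 'hd+top': 221, 'hd-top': 283, 'hd-base': 278, 'sh-top': 295, 'sh-bot': 294, 'foot+': 235, 'foot-': 270}
35 {'sh+bot': 217, 'sh+top': 215, 'hd+base': 230, 'hd+top': 220, 'hd-top': 281, 'hd-base': 281, 'sh-top': 299, 'sh-bot': 298, 'foot+': 241, 'foot-': 277}
[[251.20830363 251.71046606]]
```

Request:
play_rows --series '[{"tx": 0.0009,"ty": 0.0024,"tz": 0,"turn": 0},{"tx": 0.0009,"ty": 0.0024,"tz": 0,"turn": 0},{"tx": 0,"ty": 0,"tz": 0,"turn": 0},{"tx": 0,"ty": 0,"tz": 0.01,"turn": 0},{"tx": 0,"ty": 0,"tz": 0.02,"turn": 0},{"tx": 0,"ty": 0,"tz": 0.04,"turn": 0},{"tx": 0,"ty": 0,"tz": 0.04,"turn": 0},{"tx": 0,"ty": 0,"tz": 0.04,"turn": 0},{"tx": 0,"ty": 0,"tz": 0.04,"turn": 0},{"tx": 0,"ty": 0,"tz": 0,"turn": 0}]'

```text
time_s: 13.9
position: [0.4997, -0.2034, 0.2734]
tcp_rot: [[0.94, -0.341, 0.008], [-0.341, -0.94, -0.005], [0.01, 0.002, -1.0]]
force: [0.0, -0.4, -1.2]
opening: 0.184
```

Run:
```python
from h import *
p=cap('wrist','w11');q=cap('scene','s11');s=bot.read_state(); print(s['time_s'],s['position'],s['opening'],s['force'],s['moment'])
cv2.imwrite('pics/w11c.png',cv2.resize(p['pixels'][150:330,150:350],None,fx=4,fy=4,interpolation=2)[:600])
cv2.imwrite('pics/s11c.png',cv2.resize(q['pixels'][80:240,100:260],None,fx=4,fy=4,interpolation=2)[:600])
G=s['position']-[0,0,.051]
for th in (20,25,30,35):
    c=cellpts(G,np.radians(70),np.radians(th)); print(th,{k:int(round(proj(p,v)[0,1])) for k,v in c.items()})
    print({k:proj(q,v)[0].round().astype(int).tolist() for k,v in c.items()})
```

```text
14.0 [ 0.49764793 -0.20230869  0.26946404] 0.1839030282852094 [ 0.060586    0.48102429 -1.33350328] [-0.11351149  0.08127697  0.05718889]
20 {'sh+bot': 203, 'sh+top': 203, 'hd+base': 219, 'hd+top': 222, 'hd-top': 281, 'hd-base': 268, 'sh-top': 284, 'sh-bot': 281, 'foot+': 220, 'foot-': 254}
{'sh+bot': [192, 183], 'sh+top': [193, 181], 'hd+base': [189, 180], 'hd+top': [192, 172], 'hd-top': [179, 169], 'hd-base': [176, 178], 'sh-top': [172, 177], 'sh-bot': [172, 178], 'foot+': [185, 189], 'foot-': [174, 187]}
25 {'sh+bot': 207, 'sh+top': 206, 'hd+base': 221, 'hd+top': 220, 'hd-top': 280, 'hd-base': 271, 'sh-top': 287, 'sh-bot': 285, 'foot+': 226, 'foot-': 261}
{'sh+bot': [191, 183], 'sh+top': [192, 182], 'hd+base': [188, 180], 'hd+top': [192, 172], 'hd-top': [180, 169], 'hd-base': [176, 177], 'sh-top': [172, 176], 'sh-bot': [171, 178], 'foot+': [183, 189], 'foot-': [173, 186]}
30 {'sh+bot': 210, 'sh+top': 209, 'hd+base': 224, 'hd+top': 218, 'hd-top': 278, 'hd-base': 274, 'sh-top': 291, 'sh-bot': 290, 'foot+': 232, 'foot-': 267}
{'sh+bot': [190, 183], 'sh+top': [191, 182], 'hd+base': [187, 181], 'hd+top': [192, 173], 'hd-top': [180, 169], 'hd-base': [175, 177], 'sh-top': [171, 175], 'sh-bot': [170, 177], 'foot+': [181, 188], 'foot-': [171, 185]}
35 {'sh+bot': 214, 'sh+top': 212, 'hd+base': 227, 'hd+top': 217, 'hd-top': 276, 'hd-base': 277, 'sh-top': 294, 'sh-bot': 294, 'foot+': 239, 'foot-': 274}
{'sh+bot': [189, 184], 'sh+top': [190, 182], 'hd+base': [186, 181], 'hd+top': [192, 173], 'hd-top': [181, 168], 'hd-base': [175, 176], 'sh-top': [171, 174], 'sh-bot': [170, 176], 'foot+': [179, 188], 'foot-': [170, 184]}
```

View pics/w11c.png

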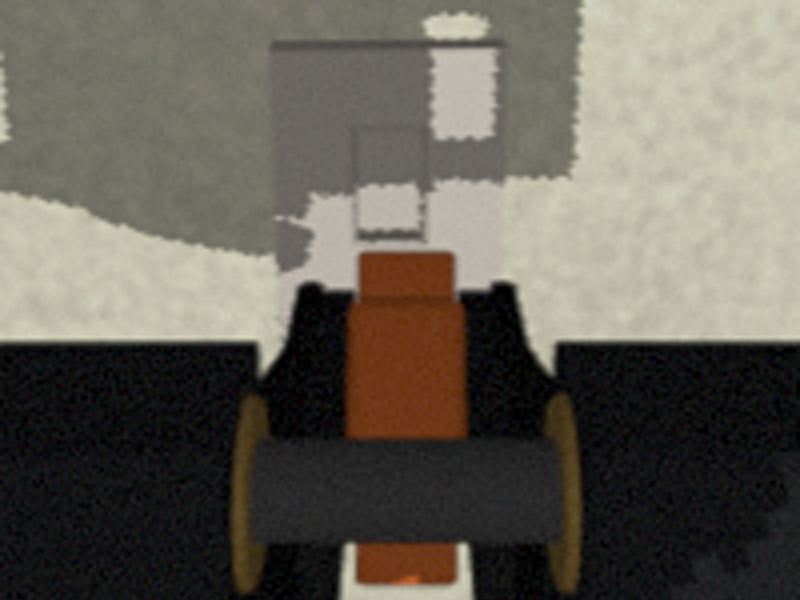

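View pics/s11c.png

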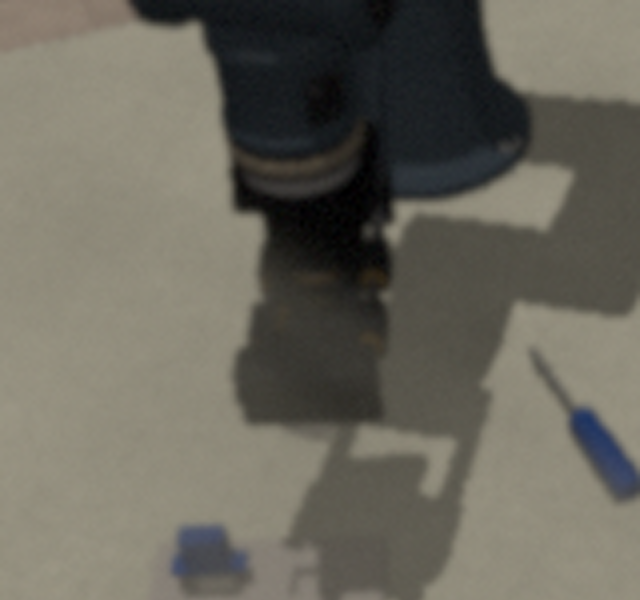

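Run:
```python
from h import *
import pickle
p=cap('wrist','w12');s=bot.read_state(); print(s['time_s'],s['position'],s['tcp_rot'].round(3).tolist())
pickle.dump((p,s),open('w12.pkl','wb'))
cv2.imwrite('pics/w12a.png',cv2.resize(p['pixels'][205:265,230:275],None,fx=10,fy=10,interpolation=2))
cv2.imwrite('pics/w12b.png',cv2.resize(p['pixels'][282:306,230:275],None,fx=10,fy=10,interpolation=2))
```

```text
14.05 [ 0.49707516 -0.20203742  0.2683457 ] [[0.94, -0.341, -0.001], [-0.341, -0.94, 0.001], [-0.001, -0.001, -1.0]]
```

View pics/w12a.png

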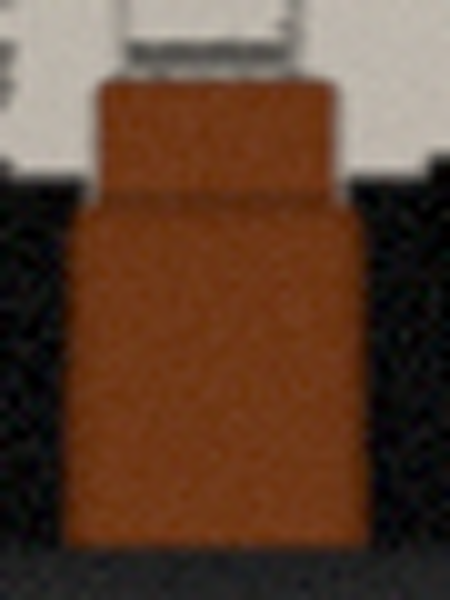

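View pics/w12b.png

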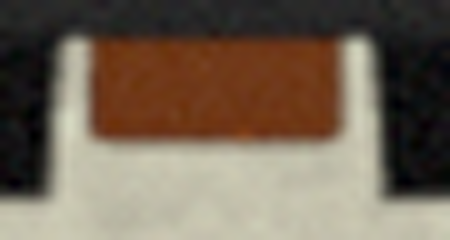

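Run:
```python
from h import *
import pickle
from scipy.optimize import least_squares
p,s=pickle.load(open('w12.pkl','rb'))
R=s['tcp_rot'];G0=s['position']+R[:,2]*.051;ang=np.arctan2(-R[1,1],-R[0,1]);print(np.degrees(ang))
E=np.array(p['extrinsics']);Ei=np.linalg.inv(E)
u=np.array([np.cos(ang),np.sin(ang),0])
def feats(q):
    th,du,dz=q; c=cellpts(G0+u*du+[0,0,dz],ang,th)
    row=lambda k:proj(p,c[k])[0,1]; wid=lambda k:.016*p['fx']/(Ei[:3,:3]@c[k]+Ei[:3,3])[2]
    sp=min(('sh+bot','sh+top'),key=row); sm=max(('sh-bot','sh-top'),key=row); hp=min(('hd+base','hd+top'),key=row)
    return np.array([row(sp),row(hp),row(sm),wid(sp),wid(hp),wid(sm)]),sp,hp,sm
obs=np.array([213,225,295.8,23.5,29,24.8]);wt=np.array([1,1,1,1.5,.7,1.5])
for f0 in (.4,.55,.65):
    r=least_squares(lambda q:np.r_[(feats(q)[0]-obs)*wt, np.array(q[1:])*200],[f0,0,0],x_scale=[.1,.01,.01],diff_step=1e-3)
    print(np.degrees(r.x[0]),r.x[1:]*1e3,r.cost,(feats(r.x)[0]-obs).round(1),feats(r.x)[1:])
for t in (22,26,28,30,32,34):
    r=least_squares(lambda q:np.r_[(feats([np.radians(t),*q])[0]-obs)*wt],[0,0],x_scale=.01,diff_step=1e-3); print(t,r.x*1e3,r.cost,(feats([np.radians(t),*r.x])[0]-obs).round(1))
```

```text
70.06330071713658
28.2844943198365 [-2.84088175 -1.30809834] 0.7672274133662624 [ 0.3 -0.  -0.4  0.4 -0.2  0.5] ('sh+top', 'hd+top', 'sh-top')
28.284494340335208 [-2.84088175 -1.30809836] 0.7672274133640828 [ 0.3 -0.  -0.4  0.4 -0.2  0.5] ('sh+top', 'hd+top', 'sh-top')
28.28449521531016 [-2.84088186 -1.30809892] 0.7672274132724016 [ 0.3 -0.  -0.4  0.4 -0.2  0.5] ('sh+top', 'hd+top', 'sh-top')
22 [-2.63414825  2.78741017] 10.470085654542764 [-1.3  2.3 -1.1  1.3 -4.1  0.6]
26 [-2.7389103  -0.23771114] 2.33116557400293 [-0.6  1.4 -1.   0.7  0.2  0.5]
28 [-3.02816766 -1.5299557 ] 0.5875424640589713 [ 0.3  0.2 -0.5  0.4 -0.2  0.4]
30 [-3.32728838 -2.8663713 ] 1.3394208760992268 [ 1.2 -0.9 -0.1  0.1 -0.5  0.4]
32 [-3.62918004 -4.23138185] 4.351389899708013 [ 2.1 -1.9  0.2 -0.1 -0.9  0.3]
34 [-3.92730094 -5.61044168] 9.405863684076422 [ 3.  -2.9  0.5 -0.4 -1.3  0.3]
```

Request:
play_rows --series '[{"tx": 0.00425,"ty": 0.0282,"tz": 0.0024,"turn": 0.1325},{"tx": 0.00425,"ty": 0.0282,"tz": 0.0024,"turn": 0.1325},{"tx": 0.00425,"ty": 0.0282,"tz": 0.0024,"turn": 0.1325},{"tx": 0.00425,"ty": 0.0282,"tz": 0.0024,"turn": 0.1325},{"tx": 0.00425,"ty": 0.0282,"tz": 0.0024,"turn": 0.1325},{"tx": 0.00425,"ty": 0.0282,"tz": 0.0024,"turn": 0.1325},{"tx": 0.00425,"ty": 0.0282,"tz": 0.0024,"turn": 0.1325},{"tx": 0.00425,"ty": 0.0282,"tz": 0.0024,"turn": 0.1325}]'

```text
time_s: 14.85
position: [0.5238, -0.021, 0.2822]
tcp_rot: [[0.72, 0.694, -0.004], [0.694, -0.72, 0.001], [-0.002, -0.004, -1.0]]
force: [-0.0, -0.6, -0.5]
opening: 0.182
```

Request:
play_rows --series '[{"tx": 0.00425,"ty": 0.0282,"tz": 0.0024,"turn": 0.1325},{"tx": 0.00425,"ty": 0.0282,"tz": 0.0024,"turn": 0.1325},{"tx": 0.00425,"ty": 0.0282,"tz": 0.0024,"turn": 0.1325},{"tx": 0.00425,"ty": 0.0282,"tz": 0.0024,"turn": 0.1325},{"tx": 0.00425,"ty": 0.0282,"tz": 0.0024,"turn": 0.1325},{"tx": 0.00425,"ty": 0.0282,"tz": 0.0024,"turn": 0.1325},{"tx": 0.00425,"ty": 0.0282,"tz": 0.0024,"turn": 0.1325},{"tx": 0.00425,"ty": 0.0282,"tz": 0.0024,"turn": 0.1325},{"tx": 0,"ty": 0,"tz": 0,"turn": 0},{"tx": 0,"ty": 0,"tz": 0,"turn": 0}]'

```text
time_s: 15.85
position: [0.5511, 0.1583, 0.2977]
tcp_rot: [[-0.296, 0.955, -0.004], [0.955, 0.296, -0.001], [0.0, -0.004, -1.0]]
force: [-0.1, 0.6, -0.3]
opening: 0.181
```

Run:
```python
from h import *
p=cap('wrist','w13');q=cap('scene','s13');s=bot.read_state(); print(s['time_s'],s['position'],s['tcp_rot'][:,0],s['opening'])
cv2.imwrite('pics/w13c.png',cv2.resize(p['pixels'],None,fx=1.5,fy=1.5))
cv2.imwrite('pics/s13c.png',cv2.resize(q['pixels'][90:250,250:450],None,fx=4,fy=4,interpolation=2)[:600])
G=s['position']-[0,0,.051]
print(proj(p,pw([.596,.172,np.radians(17.2)],[[0,0,0],[-.019,.0105,0],[-.019,-.0105,0]])))
```

```text
15.95 [0.55134687 0.15739111 0.29831577] [-2.94898763e-01  9.55528481e-01  2.03467446e-04] 0.186128820921798
[[250.27577435 223.26664334]
 [259.58424384 206.43592187]
 [240.9974168  206.43134077]]
```

View pics/w13c.png

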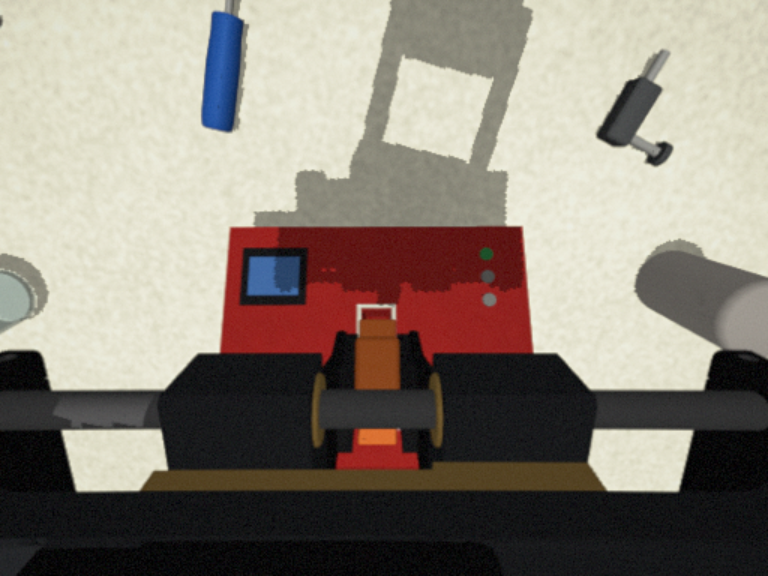

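View pics/s13c.png

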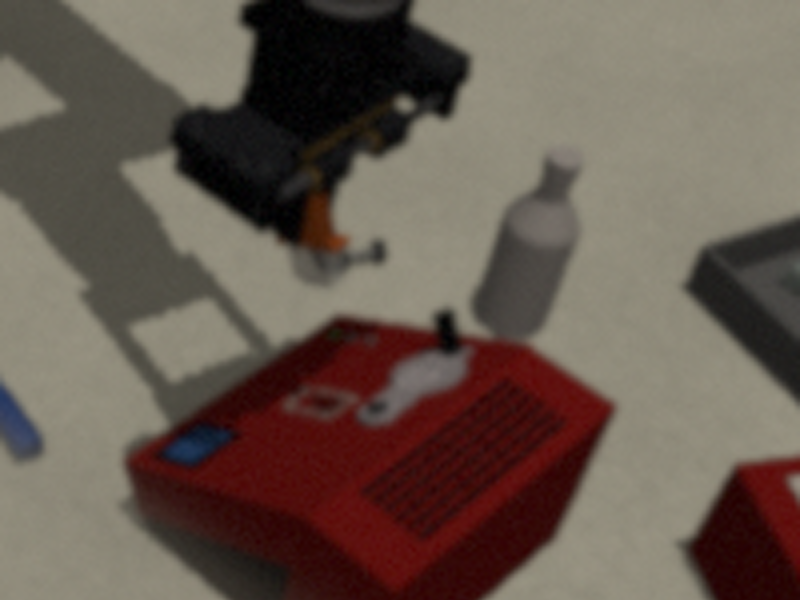

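Run:
```python
from h import *
p=vision.capture('wrist');s=bot.read_state()
im=p['pixels']
cv2.imwrite('pics/w13d.png',cv2.resize(im[198:262,225:278],None,fx=10,fy=10,interpolation=2)[:600])
R=s['tcp_rot'];E=np.array(p['extrinsics']);print(p['cx'],p['cy'],s['position']);print((R.T@(E[:3,3]-s['position'])).round(4)); print((R.T@E[:3,:3]).round(3))
```

```text
251.1439266763666 189.54518845928507 [0.5515455  0.15722542 0.29865256]
[ 0.001  -0.0803 -0.0927]
[[ 1.     0.    -0.   ]
 [-0.     0.957  0.291]
 [ 0.    -0.291  0.957]]
```

View pics/w13d.png

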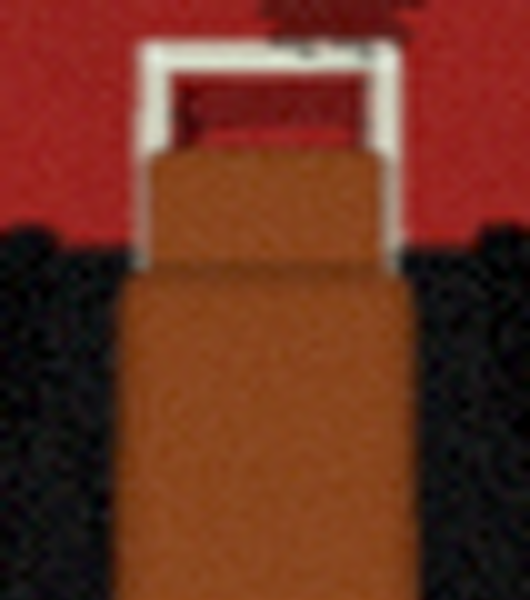

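Request:
play_rows --series '[{"tx": 0,"ty": 0.0008,"tz": -0.03,"turn": 0},{"tx": 0,"ty": 0,"tz": -0.03,"turn": 0},{"tx": 0,"ty": 0,"tz": -0.03,"turn": 0},{"tx": 0.0045,"ty": 0.0014,"tz": -0.0081,"turn": 0},{"tx": 0.0045,"ty": 0.0014,"tz": -0.0081,"turn": 0},{"tx": 0.0045,"ty": 0.0014,"tz": -0.0081,"turn": 0},{"tx": 0,"ty": 0,"tz": 0,"turn": 0},{"tx": 0,"ty": 0,"tz": 0,"turn": 0}]'

```text
time_s: 16.8
position: [0.5633, 0.1621, 0.2086]
tcp_rot: [[-0.296, 0.955, 0.001], [0.955, 0.296, 0.0], [-0.0, 0.001, -1.0]]
force: [-0.1, -0.6, -0.2]
opening: 0.181
```

Run:
```python
from h import *
p=cap('wrist','w14');q=cap('scene','s14');s=bot.read_state(); print(s['time_s'],s['position'],s['force'],s['opening'])
cv2.imwrite('pics/s14c.png',cv2.resize(q['pixels'][150:220,285:385],None,fx=8,fy=8,interpolation=2)[:600])
cv2.imwrite('pics/w14c.png',cv2.resize(p['pixels'][140:320,150:360],None,fx=3.5,fy=3.5))
```

```text
16.9 [0.56309336 0.16213962 0.20880294] [ 0.3870803   0.41058248 -1.08114492] 0.17856315829905567
```

View pics/w14c.png

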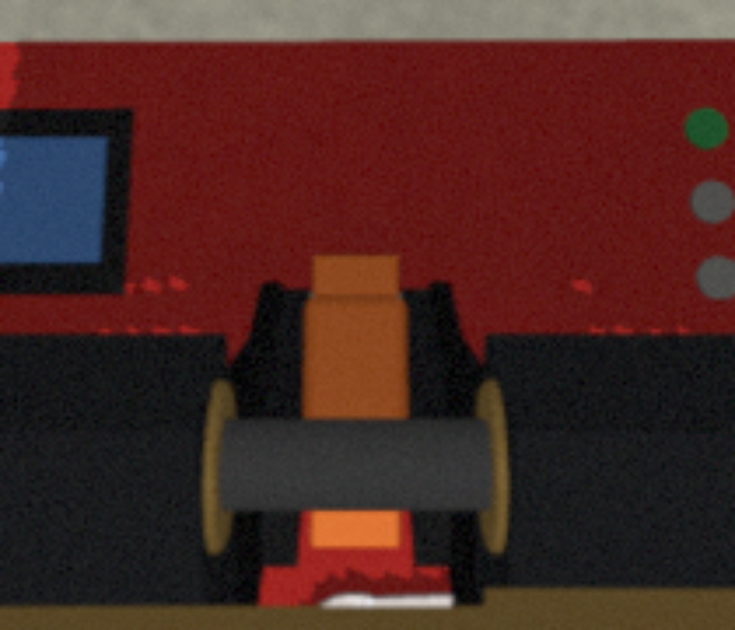

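View pics/s14c.png

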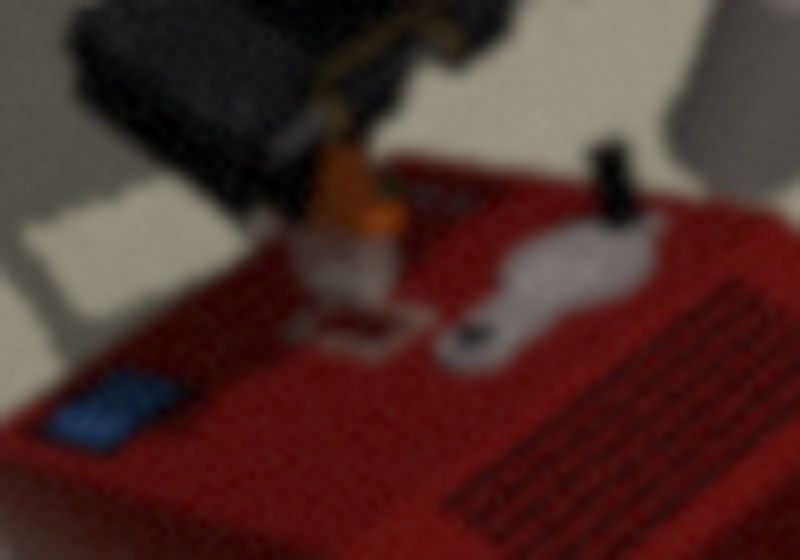

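Run:
```python
from h import *
q=vision.capture('scene')
pose=[.596,.172,np.radians(17.2)]
for f in ([0,0,0],[0,0,.0095],[-.013,0,.0095],[.013,0,.0095],[-.019,.0105,0],[-.019,-.0105,0],[.019,.0105,0],[.019,-.0105,0],[.026,0,.0375]):
    print(f,((proj(q,pw(pose,[f]))[0]-[285,150])*8).round())
```

```text
[0, 0, 0] [363. 320.]
[0, 0, 0.0095] [357. 297.]
[-0.013, 0, 0.0095] [329. 291.]
[0.013, 0, 0.0095] [384. 303.]
[-0.019, 0.0105, 0] [344. 297.]
[-0.019, -0.0105, 0] [303. 326.]
[0.019, 0.0105, 0] [424. 315.]
[0.019, -0.0105, 0] [383. 344.]
[0.026, 0, 0.0375] [394. 237.]
```

Run:
```python
from h import *
ims=np.mean([vision.capture('scene')['pixels'].astype(float) for _ in range(6)],0)
im=np.clip(ims*1.8,0,255).astype(np.uint8)[165:200,310:350]
cv2.imwrite('pics/s15.png',cv2.resize(im,None,fx=17,fy=17,interpolation=2))
```

```text
(no output)
```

View pics/s15.png

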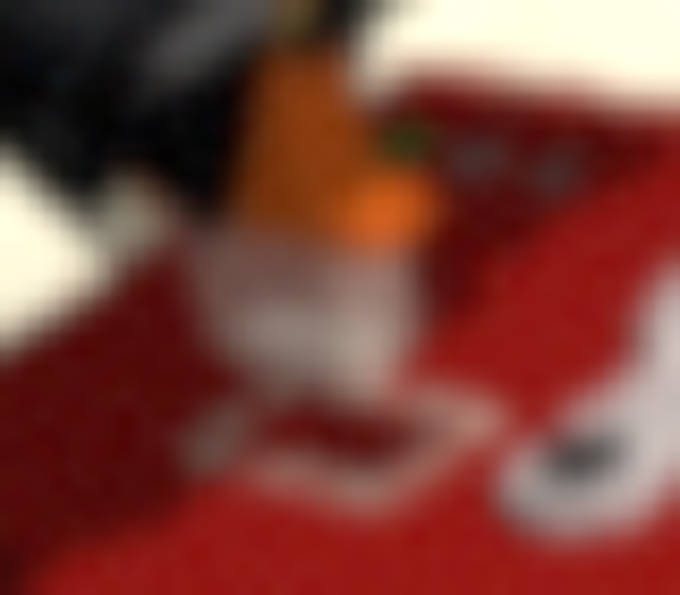

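Request:
play_rows --series '[{"tx": 0.0018,"ty": 0.0005,"tz": 0,"turn": 0},{"tx": 0.0045,"ty": 0.0014,"tz": -0.0081,"turn": 0},{"tx": 0.0023,"ty": 0.0007,"tz": -0.0041,"turn": 0},{"tx": 0.0023,"ty": 0.0007,"tz": -0.0041,"turn": 0},{"tx": 0,"ty": 0,"tz": 0,"turn": 0}]'

```text
time_s: 17.75
position: [0.5715, 0.1648, 0.1942]
tcp_rot: [[-0.297, 0.955, -0.001], [0.955, 0.297, -0.0], [0.0, -0.001, -1.0]]
force: [-0.2, -0.7, -0.4]
opening: 0.185
```

Run:
```python
from h import *
q=[vision.capture('scene')['pixels'].astype(float) for _ in range(4)];s=bot.read_state(); print(s['time_s'],s['position'],s['force'],s['moment'])
p=cap('wrist','w16')
im=np.clip(np.mean(q,0)*1.8,0,255).astype(np.uint8)[165:200,310:350]
cv2.imwrite('pics/s16.png',cv2.resize(im,None,fx=17,fy=17,interpolation=2))
cv2.imwrite('pics/w16c.png',cv2.resize(p['pixels'][140:320,150:360],None,fx=3.5,fy=3.5))
```

```text
17.95 [0.57149869 0.16475141 0.19505601] [ 0.30008293  0.6318117  -1.07931418] [ 0.01968429 -0.00749699 -0.00011532]
```

View pics/s16.png

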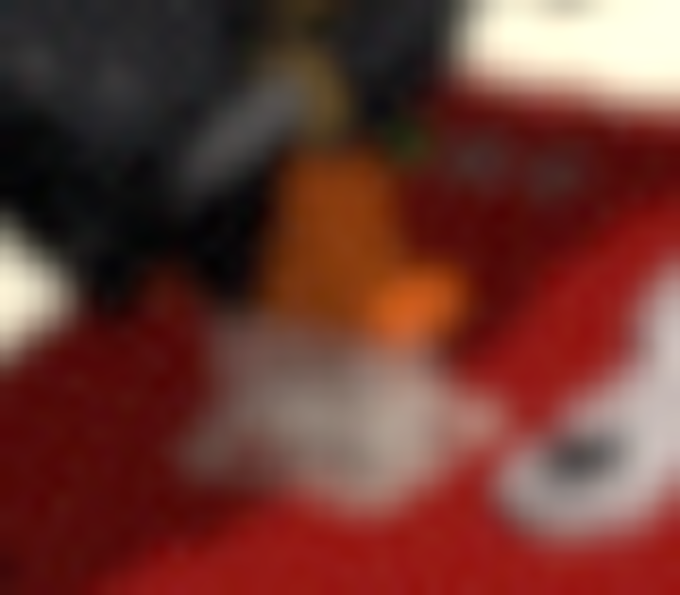

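View pics/w16c.png

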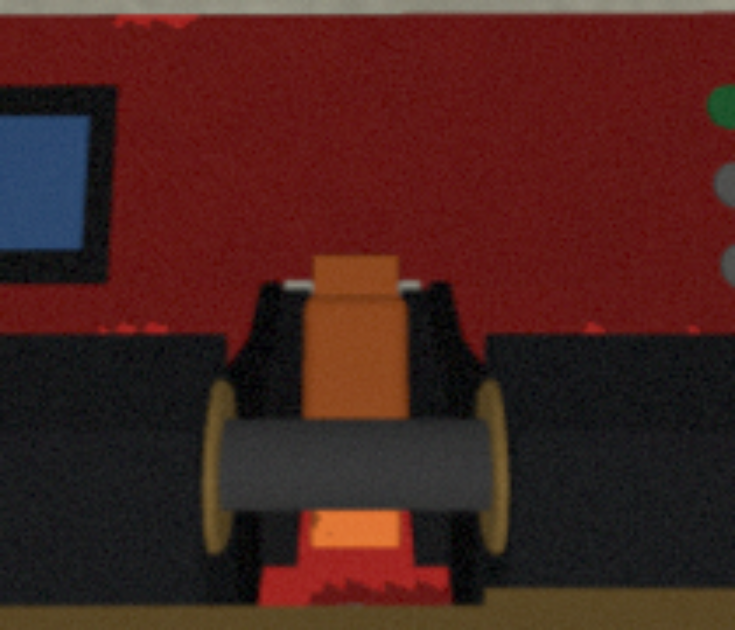

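Request:
play_rows --series '[{"tx": 0.0026,"ty": -0.0003,"tz": -0.0041,"turn": 0},{"tx": 0.0023,"ty": 0.0007,"tz": -0.0041,"turn": 0},{"tx": 0.0023,"ty": 0.0007,"tz": -0.0041,"turn": 0},{"tx": 0,"ty": 0,"tz": 0,"turn": 0}]'

```text
time_s: 18.4
position: [0.5773, 0.1656, 0.1846]
tcp_rot: [[-0.297, 0.955, -0.001], [0.955, 0.297, -0.0], [0.0, -0.001, -1.0]]
force: [-0.6, 0.2, -0.2]
opening: 0.182
```

Run:
```python
from h import *
p=cap('wrist','w17');s=bot.read_state(); print(s['time_s'],s['position'],s['force'],s['moment'])
cv2.imwrite('pics/w17c.png',cv2.resize(p['pixels'][140:320,150:360],None,fx=3.5,fy=3.5))
```

```text
18.45 [0.57727096 0.16561022 0.18475618] [ 0.37321614  0.24716544 -0.63232269] [ 0.06152369  0.03345172 -0.03718588]
```

View pics/w17c.png

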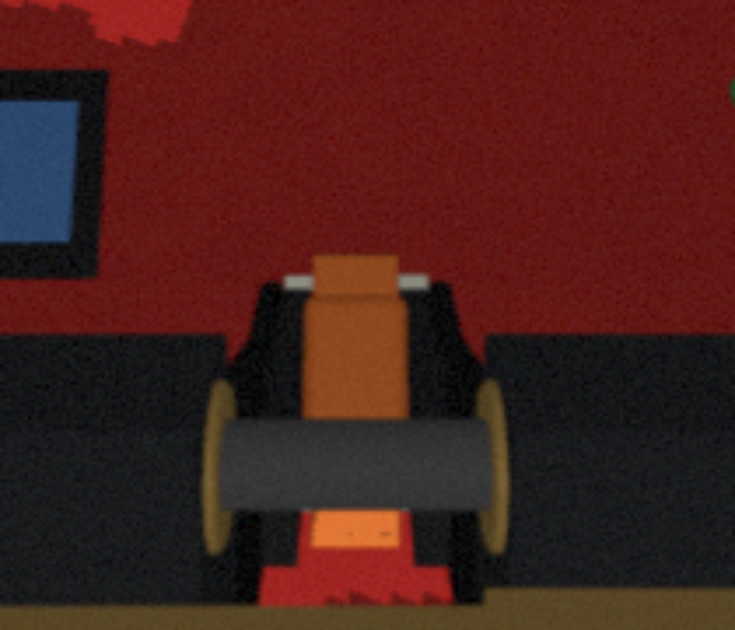

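Request:
play_rows --series '[{"tx": 0.0023,"ty": 0.0007,"tz": -0.0041,"turn": 0},{"tx": 0.0023,"ty": 0.0007,"tz": -0.0041,"turn": 0},{"tx": 0,"ty": 0,"tz": 0,"turn": 0}]'

```text
time_s: 18.75
position: [0.5811, 0.1668, 0.1781]
tcp_rot: [[-0.297, 0.955, -0.001], [0.955, 0.297, -0.0], [0.0, -0.001, -1.0]]
force: [-0.5, -0.4, 0.3]
opening: 0.182
```

Request:
play_rows --series '[{"tx": 0.0023,"ty": 0.0007,"tz": -0.0041,"turn": 0},{"tx": 0,"ty": 0,"tz": 0,"turn": 0}]'

```text
time_s: 18.95
position: [0.5829, 0.1673, 0.1749]
tcp_rot: [[-0.297, 0.955, -0.0], [0.955, 0.297, -0.0], [0.0, -0.0, -1.0]]
force: [0.0, -0.2, 0.2]
opening: 0.181
```

Run:
```python
from h import *
q=[vision.capture('scene')['pixels'].astype(float) for _ in range(3)];s=bot.read_state(); print(s['time_s'],s['position'],s['force'],s['moment'])
p=cap('wrist','w18')
im=np.clip(np.mean(q,0)*1.8,0,255).astype(np.uint8)[165:200,310:350]
cv2.imwrite('pics/s18.png',cv2.resize(im,None,fx=17,fy=17,interpolation=2))
cv2.imwrite('pics/w18c.png',cv2.resize(p['pixels'][140:320,150:360],None,fx=3.5,fy=3.5))
```

```text
19.1 [0.58282727 0.16726872 0.17534079] [ 0.28602548 -0.35753834 -0.44754024] [ 0.02686429  0.08736147 -0.00161771]
```

View pics/s18.png

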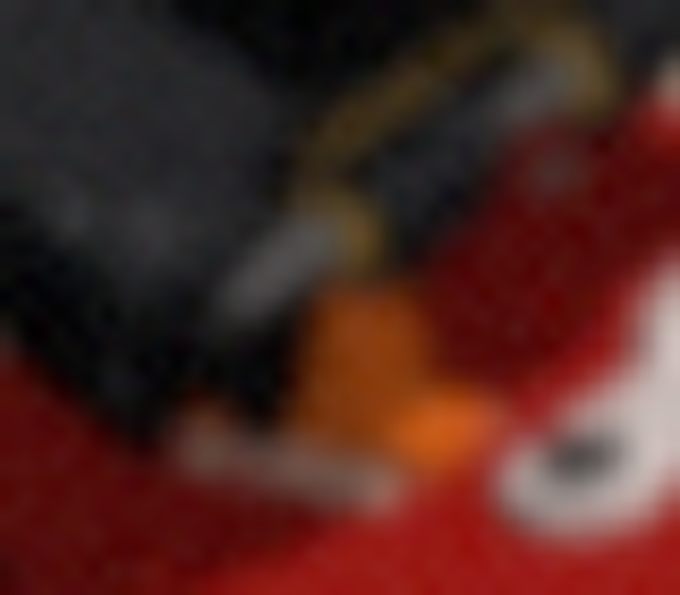

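View pics/w18c.png

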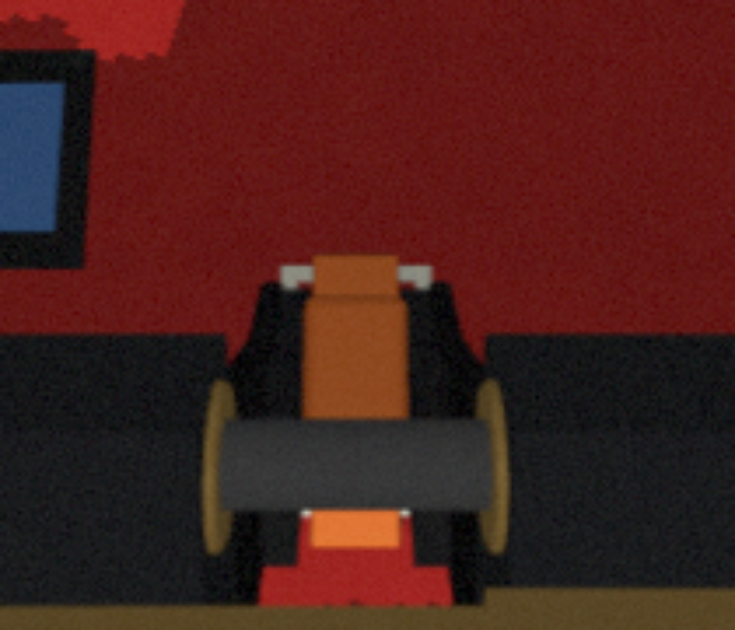

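Request:
play_rows --series '[{"tx": 0.001,"ty": 0.0003,"tz": -0.0025,"turn": 0},{"tx": 0,"ty": 0,"tz": 0,"turn": 0}]'

```text
time_s: 19.35
position: [0.5834, 0.1675, 0.174]
tcp_rot: [[-0.297, 0.955, -0.0], [0.955, 0.297, -0.0], [-0.0, -0.0, -1.0]]
force: [-2.0, 0.5, 3.1]
opening: 0.183
```

Request:
play_rows --series '[{"tx": 0.001,"ty": 0.0003,"tz": -0.0025,"turn": 0},{"tx": 0,"ty": 0,"tz": 0,"turn": 0}]'

```text
time_s: 19.55
position: [0.5836, 0.1675, 0.1733]
tcp_rot: [[-0.297, 0.955, -0.002], [0.955, 0.297, -0.001], [-0.0, -0.002, -1.0]]
force: [-6.1, -0.7, 11.4]
opening: 0.185
```

Request:
play_rows --series '[{"tx": 0,"ty": 0,"tz": 0,"turn": 0},{"tx": 0,"ty": 0,"tz": 0,"turn": 0},{"tx": 0,"ty": 0,"tz": 0,"turn": 0},{"tx": 0,"ty": 0,"tz": 0,"turn": 0}]' --gripper 0.4

```text
time_s: 19.95
position: [0.5845, 0.1678, 0.171]
tcp_rot: [[-0.297, 0.955, -0.0], [0.955, 0.297, -0.0], [0.0, -0.0, -1.0]]
force: [0.5, -0.4, -0.3]
opening: 0.38
```

Run:
```python
from h import *
s=bot.read_state(); print(s['time_s'],s['position'],s['force'],s['opening'])
p=cap('wrist','w19')
cv2.imwrite('pics/w19c.png',cv2.resize(p['pixels'][140:320,150:360],None,fx=3.5,fy=3.5))
```

```text
19.95 [0.58445375 0.16779782 0.17097326] [ 0.4650499  -0.36183127 -0.30978563] 0.37988934646417
```

View pics/w19c.png

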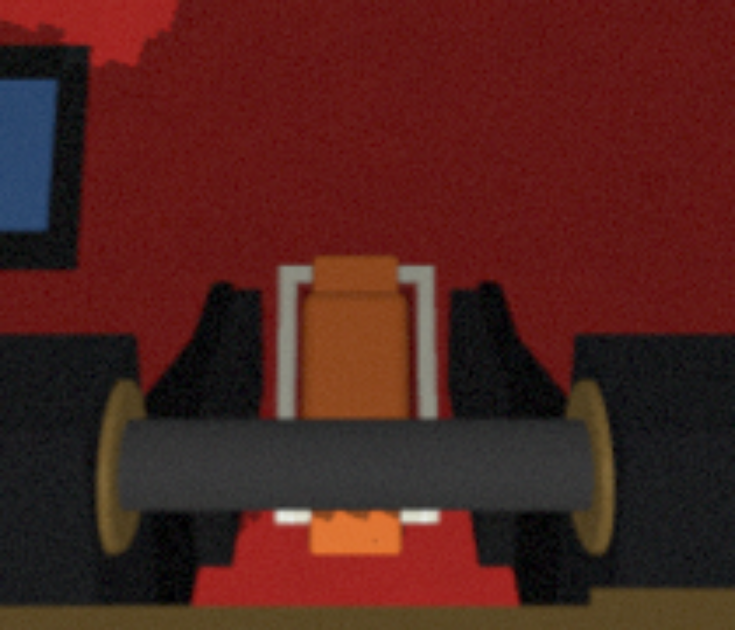

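Request:
play_rows --series '[{"tx": 0,"ty": 0,"tz": 0.015,"turn": 0},{"tx": 0,"ty": 0,"tz": 0.045,"turn": 0},{"tx": 0,"ty": 0,"tz": 0.045,"turn": 0},{"tx": 0,"ty": 0,"tz": 0.045,"turn": 0},{"tx": 0.046,"ty": 0.0142,"tz": 0.01,"turn": 0},{"tx": 0.046,"ty": 0.0142,"tz": 0.01,"turn": 0},{"tx": 0.046,"ty": 0.0142,"tz": 0.01,"turn": 0},{"tx": 0,"ty": 0,"tz": 0,"turn": 0},{"tx": 0,"ty": 0,"tz": 0,"turn": 0},{"tx": 0,"ty": 0,"tz": 0,"turn": 0}]'

```text
time_s: 21.0
position: [0.6935, 0.2017, 0.315]
tcp_rot: [[-0.297, 0.955, -0.002], [0.955, 0.297, -0.0], [0.0, -0.002, -1.0]]
force: [0.3, -0.3, -0.1]
opening: 0.399
```

Run:
```python
from h import *
import pickle
q=[vision.capture('scene')['pixels'].astype(float) for _ in range(3)];s=bot.read_state(); print(s['time_s'],s['position'],s['force'],s['opening'])
p=cap('wrist','w20');pickle.dump(p,open('w20.pkl','wb'))
im=np.clip(np.mean(q,0)*1.8,0,255).astype(np.uint8)[160:205,305:355]
cv2.imwrite('pics/s20.png',cv2.resize(im,None,fx=13,fy=13,interpolation=2))
cv2.imwrite('pics/w20c.png',cv2.resize(p['pixels'][0:240,130:400],None,fx=2.5,fy=2.5))
```

```text
21.15 [0.69368434 0.20160444 0.31534447] [-0.42407306  0.01547354  1.01647541] 0.39836109284718263
```

View pics/w20c.png

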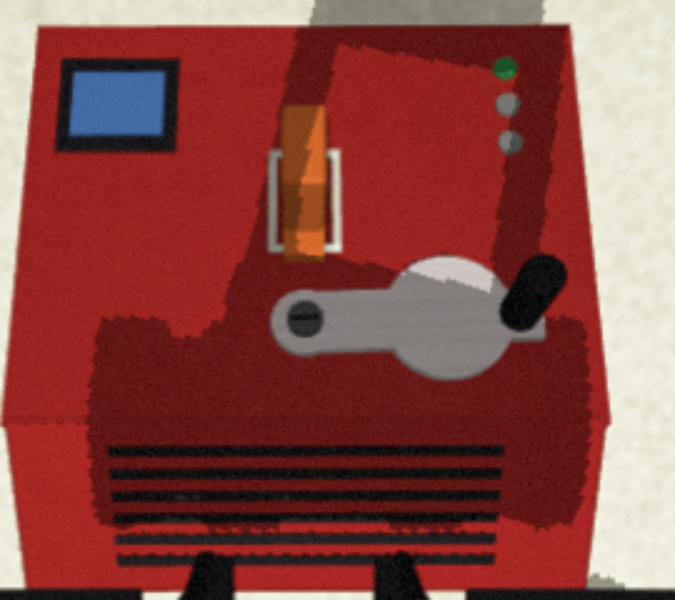

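View pics/s20.png

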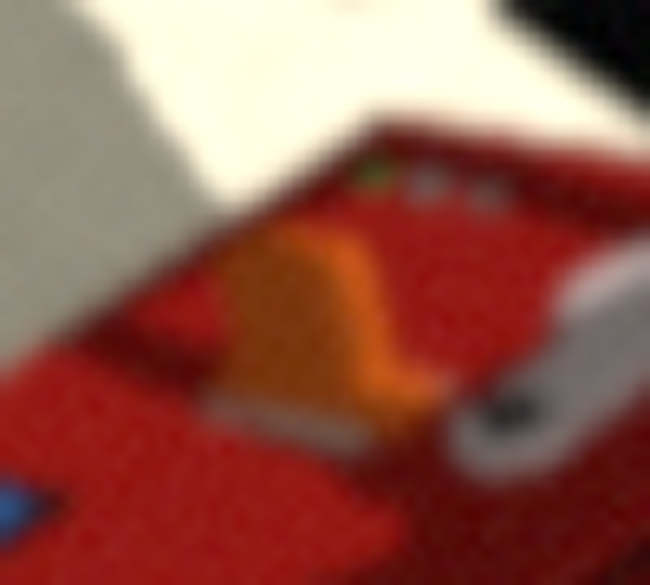

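Run:
```python
from h import *
import pickle
p=pickle.load(open('w20.pkl','rb'))
im=cv2.resize(p['pixels'][0:240,130:400],None,fx=2.5,fy=2.5)[40:200,150:270]
im=cv2.resize(im,None,fx=4.5,fy=3.75,interpolation=2) if 0 else cv2.resize(p['pixels'][30:115,225:275],None,fx=7,fy=7,interpolation=2)
pose=[.596,.172,np.radians(17.2)]
X=lambda a:np.round((proj(p,pw(pose,np.array(a)/1e3))-[225,30]+.5)*7).astype(int)
dr=lambda a,c:cv2.polylines(im,[X(a).reshape(-1,1,2)],True,c,1)
dr([[19,10.5,0],[-19,10.5,0],[-19,-10.5,0],[19,-10.5,0]],(255,0,0))
dr([[16,8,37],[-16,8,37],[-16,-8,37],[16,-8,37]],(0,255,0))
dr([[26,8,6],[-26,8,6],[-26,-8,6],[26,-8,6]],(255,255,0))
cv2.imwrite('pics/w20d.png',im)
```

```text
(no output)
```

View pics/w20d.png

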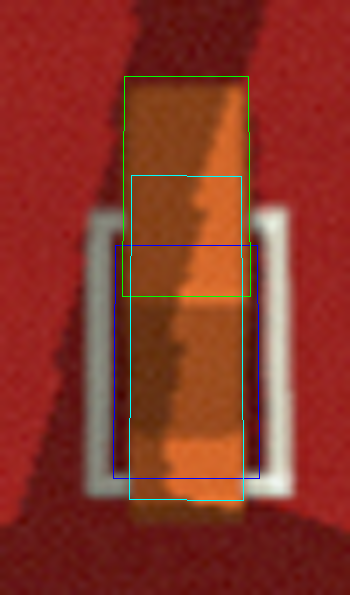

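Run:
```python
from h import *
import pickle
p=pickle.load(open('w20.pkl','rb'));pose=[.596,.172,np.radians(17.2)]
r=lambda a:((proj(p,pw(pose,np.array([a])/1e3))[0]-[225,30]+.5)*7).round().tolist()
for h in(0,2,4): print(h,'end bot',r([26,0,h]),'end top',r([26,0,6+h]),'hd base',r([16,0,6+h]),'hd top+',r([16,0,37+h]),'hd top-',r([-16,0,37+h]))
```

```text
0 end bot [186.0, 522.0] end top [186.0, 500.0] hd base [186.0, 435.0] hd top+ [186.0, 296.0] hd top- [186.0, 76.0]
2 end bot [186.0, 515.0] end top [186.0, 492.0] hd base [186.0, 427.0] hd top+ [186.0, 285.0] hd top- [186.0, 64.0]
4 end bot [186.0, 507.0] end top [186.0, 484.0] hd base [186.0, 419.0] hd top+ [186.0, 275.0] hd top- [186.0, 53.0]
```

Run:
```python
from h import *
print(bot.hand_in())
```

```text
the job is handed in; nothing more can be done
None
```

The cover is open and the orange cell is fully home in the slot and let go. I handed the job in at about 21 s, inside the 53 s limit; no verdict came back.

**What I did**
- **Cover:** I pushed the knob with closed fingers and swung the cover to the left, to roughly −1.5 rad as judged from the pictures.
- **Cell:** The tool can only point straight down. I gripped the cell across its flats and used its pocket in the stand to lean it about 28° in the grip. Then I carried it over, turned it to match the slot and slid it in square to the panel.
- **Seating:** I pushed until there was about 13 N of reaction square to the panel, then opened the gripper and backed off.

**Last checks**
- In the wrist picture, the cell's shoulder and head edges lie within about 1 mm of where a fully seated cell should appear. That fits the shoulder resting on the panel.
- The cover stayed open in the same picture, and the arm was clear with only sensor noise on the wrist force.
- My only check on the bystanders was by eye. None looked displaced in the pictures I took, but I did not measure their positions. My last clear view of the blue cell was just after I lifted the orange one out.

Nothing failed. One small disagreement: the head appeared about 1 mm further up-slope than the model, which is inside the 6 mm tolerance.

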